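Couple the stirred cell to the analyser's drive

ROBOT

A 6-joint arm with a two-finger parallel gripper is mounted at the origin on the work surface. World frame = base frame: x ahead of the robot, y to its left, z up, the work surface at z = 0. Lengths are in m, angles in rad, forces in N, time in s.
With the tool pointing down it reaches from about 0.375 to 0.9 m from the base axis. Payload 3.1 kg.
Tool frame: the origin (TCP) lies on the centre line of the jaws, within the pads' length; the fingertips stand 22 mm ahead of it and the grasp point (between the pads) lies 3 mm ahead of it; z points along the fingers, x is the direction in which the jaws open and shut, and the axes are right-handed (so a half turn about z gives the same grasp; the last joint's range is limited). The gripper opens to 87 mm and grips with 3 to 60 N. Pads are 19 mm wide; open, the fingers measure 117 mm over their backs; the gripper's body (75 mm by 190 mm) begins 51 mm behind the grasp point.
Start: joints at [1.161, 0.527, 1.433, -0, 1.181, -0.178], TCP at [0.144, 0.608, 0.222] pointing down, gripper open.
Joint ranges: [-3.08, 3.08], [-0.75, 2.2], [0.22, 2.44], [-1.43, 4.57], [0, 2.65], [-2.85, 2.85]. Speed limits (rad/s): [2.79, 2.79, 3.14, 3.14, 3.14, 3.14].

INTERFACE

Orientations are given as a unit quaternion [x, y, z, w].
In Python, from rig import robot, camera, order gives the robot as it stands.
- The arm moves only by the shell command python3 -m pendant 'ROWS' [OPENING] [FORCE]. ROWS is JSON, a list of rows, each a list of 2 entries, a list of its own where there are three numbers: the shift along the tool's x, y, z in mm, then the turn about the tool's z in degrees. A call has 1 to 8 rows; each row shifts and turns the commanded pose from where the row before left it, along the tool's axes as they then stand; what a row does not reach is not made up. A row lasts 1/8 s, in which the tool goes at most 62.5 mm and 10.7 degrees, less where a joint would pass 70% of its speed; a pose out of reach is approached as far as the arm can. A call with a gripper value outside its range is refused whole. OPENING is the finger opening in mm, from 0 to 87, set as the call begins (- or left out, the last holds). The fingers move at their own pace and stop on an object; FORCE is the grip in N (left out, the last holds). Time passes only in rows, so rows that do not move let the fingers close. It gives the time, the measured TCP pose, the force and the opening at its end, in the units of the state.
- robot.get_obs(): the state, without advancing time (a new reading comes with each control period).
- camera(name): name is "scene" or "top"; returns a dict with "pixels" (384x512x3 uint8, blue, green, red), "mtx" (3x3 intrinsics, pixels), "k1" (the pictures are not rectified: a ray, as slopes to the right and down, at radius r is drawn at 1 + k1 r^2 times it, then the intrinsics apply), "R" (3x3) and "t" (3): a world point X has camera coordinates R X + t. Camera axes: x right, y down, z forward; pixel columns grow to the right and rows downward; lengths in m; the calibration is good to about 2 mm. A picture is of the moment at which its call begins. There is no depth.
- order.hand_in(): hands the job in, once; it reports no verdict.
The state is a dict: "time": time; "q": joint angles; "joint_velocities": joint speeds; "joint_torque": joint torques, N m; "position": TCP position; "tool_rot": TCP orientation; "ft_force": force on the tool from outside, world axes, zero at the start; "moment": the same for the moment, N m; "grip_width": finger opening in m.
Only numpy, scipy, OpenCV 4.12 (cv2) and the standard library are available. Lean on these libraries where they do the work, as an engineer would, in place of code of your own. Each camera call takes 0.05 s, during which the arm holds its last target. There are 200 camera calls.

TASK

Take the blue-handled stirred cell out of the white rack and load it into the round measuring port on the sloping deck of the analyser. Its foot is a flat tang that must drop into the slot of the drive hidden down the port: set the cell into the port, press lightly and turn it until the tang finds the slot, then push it fully home so the flange sits flush on the port, and let go. Do not force it, and leave the other cell and the glassware undisturbed and standing.

Things in the scene. Friction and masses are not known exactly. Their poses are not given: they have to be found in the camera images.
- blue_cell_center (a point): Centre of the blue-handled stirred cell, half-way up its 94 mm (about 0.26 kg). Axes: z up along the cell, x along the grip's long side. Top to bottom: blue grip bar 50 mm (x) by 16 (y) by 40 high, from 7 to 47 mm above this point; aluminium flange 60 mm diameter, 6 thick; steel barrel 44 mm diameter, 34 long, lower 7 mm tapered; flat tang. It hangs in a rack hole by its flange.
- blue_cell_flange (a point): On the blue cell's axis at the underside of its flange, 1 mm above the cell's centre and 48 mm above the tang's lower end; axes as the cell's.
- blue_cell_tang (a point): Lower end of the blue cell's steel tang, on the axis, 47 mm below the cell's centre. The tang is 36 mm long (x), 14 mm thick (y) between its two flats and 14 mm high. It lies parallel to the grip bar, so the bar shows its direction; half a turn gives the same fit.
- white_cell_center (a point): Centre of the white-handled cell, same sizes, in the rack's other hole; it stays there.
- rack: White rack block, fixed, 90 mm (x) by 240 mm (y) by 60 mm high, origin at the centre of its underside, two round 48 mm holes at y = -65 and +65 mm; which cell hangs in which varies. A cell's flange rests on the block's top, so its centre is then 59 mm above the table.
- port: Measuring port, fixed: grey square collar 100 mm wide, 6 mm proud of the analyser's blue deck (250 by 280 mm), which slopes 0.52 rad (30 degrees). Origin: centre of the bore's mouth in the collar's top face, 135 mm above the table. z points out of the bore (30 degrees off vertical), x up the slope to a yellow index line on the collar. Bore 47.5 mm in diameter, all the way down.
- drive_face (a point): Centre of the brass drive disc's face, 36 mm down the bore; axes as the port's, they do NOT show the slot. A straight slot 17 mm wide, over 14 mm deep, crosses the whole disc. It stands 0.2 to 1.4 rad anticlockwise (looking into the bore; positive about z) of the index line. The drive is stiff (0.2 N m). A tang on the disc, not in the slot, holds the flange 12 mm off the collar.
- flask: Glass volumetric flask with white stopper, 90 mm wide and 185 mm tall, bystander; origin at its underside.
- beaker: Glass beaker, 70 mm diameter, 90 mm tall, bystander; origin at its underside.
Mind the look-alikes: they are no part of the job. What is shaped like the part that bears blue_cell_center but orange or yellow is not meant.

How it is judged:
On the way, in this order (a step that is already met when the one before it is completed fails the run):
1. the blue cell is lifted clear of the rack (height (world z) of blue_cell_center above 0.13 m), for 0.1 s.
2. the blue cell's barrel is in the mouth of the port (distance between blue_cell_flange and port below 0.022 m and angle between the z axis of blue_cell_flange and the z axis of port, either way round below 0.12 rad), for 0.1 s.
At the end, for the whole second after the job is handed in: The blue cell is in the port with its flange flush on the collar (within 2.5 mm of it, 4 mm of the bore's centre and 3.5 degrees of its axis), released; the white cell is still in the rack (within 20 mm) and flask and beaker stand where they were (within 30 mm) (distance between blue_cell_flange and port below 0.004 m and z of blue_cell_flange in the frame of port below 0.0025 m and angle between the z axis of blue_cell_flange and the z axis of port, either way round below 0.06 rad and distance of white_cell_center from where it was at the start of the episode below 0.02 m and distance of each of flask, beaker from where it was at the start of the episode below 0.03 m and angle between each of flask, beaker's own z axis and vertical below 0.2 rad); the robot touches nothing.
It fails at once if the cell is forced: over 60 N between it and the port or the drive (contact force between blue_cell and port above 60 N).
It fails at once if the white cell is pulled out or pushed about (distance of white_cell_center from where it was at the start of the episode above 0.02 m).
It fails at once if flask or beaker is knocked over (angle between any of flask, beaker's own z axis and vertical above 0.4 rad).
It also fails if it takes over 67 s, if anything falls off the work surface, if the arm or the gripper's body presses on something with over 40 N, if the wrist force passes 120 N, or if a joint passes its speed limit or range.

## Working session

There is one attempt and no reset: what is moved stays moved. The work goes in short steps, Python scripts to look and compute and a shell command to move; the robot and the scene stay as the last step left them, time stands still between calls to the robot, and variables do not carry over. Pictures are saved under pics/ and viewed, about 8 in all and at most 12, crops included, and the job is handed in when it is done.

```bash
mkdir -p pics
cat > h.py <<'E'
import numpy as np, cv2
from rig import robot, camera, order
from scipy.spatial.transform import Rotation as Rn
def ray(c,uv):
    d=cv2.undistortPoints(np.array([[uv]],float),c["mtx"],np.array([c["k1"],0,0,0,0.]))[0,0]
    # iterative ok for k1
    R=np.array(c["R"]);t=np.array(c["t"]);return -R.T@t, R.T@np.array([d[0],d[1],1.])
def onz(c,uv,z):
    o,d=ray(c,uv);return o+d*(z-o[2])/d[2]
def proj(c,X):
    r=cv2.Rodrigues(np.array(c["R"]))[0];return cv2.projectPoints(np.array(X,float).reshape(-1,1,3),r,np.array(c["t"],float),c["mtx"],np.array([c["k1"],0,0,0,0.]))[0][:,0]
E
python3 - <<'E'
from h import *
for n in("scene","top"):
    c=camera(n);p=c["pixels"];cv2.imwrite(f"pics/{n}0.png",p)
    np.savez(f"pics/{n}0.npz",**c)
    print(n,np.round(-np.array(c["R"]).T@c["t"],3),c["k1"],np.round(c["mtx"],1).tolist())
s=[cv2.imread(f"pics/{n}0.png") for n in("scene","top")]
cv2.imwrite("pics/both.png",cv2.resize(np.hstack(s),(800,300),interpolation=cv2.INTER_AREA))
cv2.imwrite("pics/top_big.png",cv2.resize(s[1],(800,600),interpolation=cv2.INTER_CUBIC))
cv2.imwrite("pics/sc_big.png",cv2.resize(s[0],(800,600),interpolation=cv2.INTER_CUBIC))
E
```

```text
scene [1.298 0.173 0.706] -0.07716355667081204 [[369.0, 0.0, 255.9], [0.0, 369.0, 191.9], [0.0, 0.0, 1.0]]
top [ 0.429 -0.073  1.128] -0.0740262084796754 [[348.4, 0.0, 256.1], [0.0, 348.4, 195.5], [0.0, 0.0, 1.0]]
```

View pics/top_big.png

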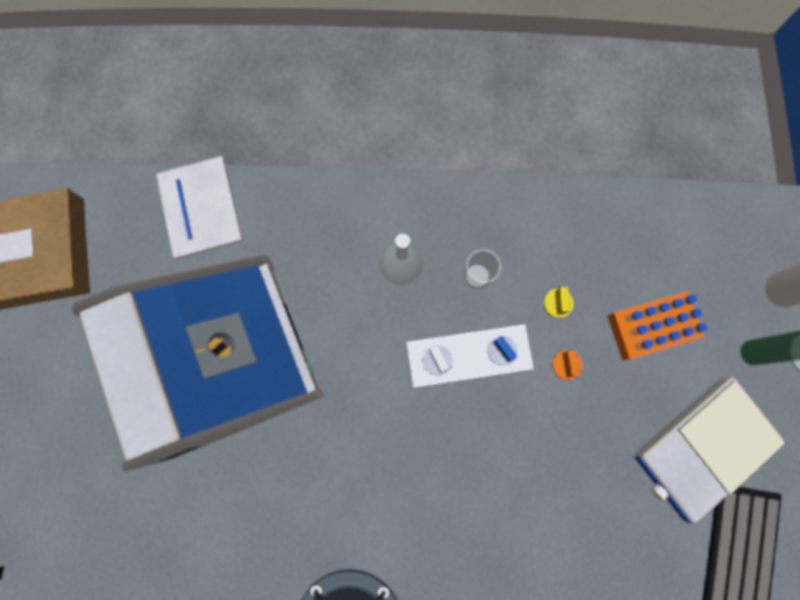

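View pics/sc_big.png

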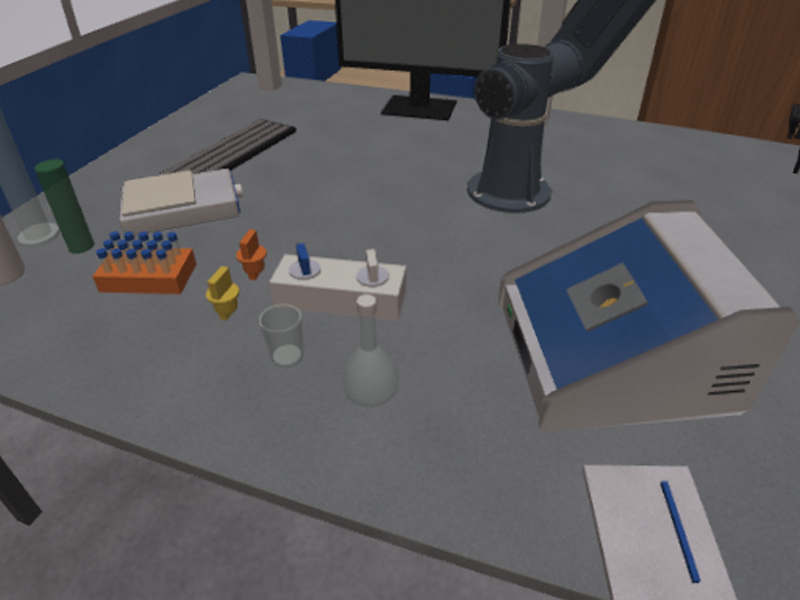

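The top view (800-px scale) shows the blue cell in the rack at (505,349) and the white cell at (438,360). The look-alikes are the orange cell at (568,365) and the yellow one at (558,302), both free-standing. Only the rack item has a blue grip, so that is the one meant. The port is at (220,347), with brass and a dark slot visible inside. I'll measure next and confirm with a crop.

```bash
cat > m.py <<'E'
from h import *
t=dict(np.load("pics/top0.npz"));s=dict(np.load("pics/scene0.npz"))
hsv=cv2.cvtColor(t["pixels"],cv2.COLOR_BGR2HSV)
def biggest(m):
    cs=cv2.findContours(m.astype(np.uint8),0,cv2.CHAIN_APPROX_NONE)[0];return max(cs,key=cv2.contourArea)
k=512/800
def win(x0,y0,x1,y1):
    w=np.zeros(hsv.shape[:2],bool);w[int(y0*k):int(y1*k),int(x0*k):int(x1*k)]=1;return w
# rack
m=win(395,315,545,395)&(hsv[...,2]>150)&(hsv[...,1]<40)
rp=cv2.minAreaRect(biggest(cv2.morphologyEx(m.astype(np.uint8),3,np.ones((9,9)))))
cor=[onz(t,q,.06) for q in cv2.boxPoints(rp)];print("rack corners",np.round(cor,3)[:,:2].tolist(),"ctr",np.mean(cor,0).round(4))
# grip
b=win(480,330,530,370)&(hsv[...,0]>100)&(hsv[...,0]<130)&(hsv[...,1]>110)
c=biggest(b);print("blue px",cv2.minAreaRect(c),cv2.contourArea(c))
top=b&(hsv[...,2]>np.percentile(hsv[...,2][b],50))
g=[onz(t,q,.106)[:2] for q in cv2.boxPoints(cv2.minAreaRect(c))];print("grip",np.round(g,3).tolist(),np.mean(g,0))
# collar
def collar(c,x0,y0,x1,y1):
    h=cv2.cvtColor(c["pixels"],cv2.COLOR_BGR2HSV);w=np.zeros(h.shape[:2],bool);w[int(y0*k):int(y1*k),int(x0*k):int(x1*k)]=1
    m=(w&~((h[...,0]>100)&(h[...,0]<130)&(h[...,1]>130))).astype(np.uint8)
    m=cv2.morphologyEx(m,3,np.ones((5,5)));q=cv2.approxPolyDP(cv2.convexHull(biggest(m)),5,True);return q[:,0]
for c_,n,w in((t,"top",(165,300,275,392)),(s,"scene",(560,255,655,335))):
    q=collar(c_,*w);print(n,q.tolist())
for n,c_,(x,y,r) in (("a",t,(505*k,349*k,35)),("b",t,(221*k,347*k,35)),("c",s,(607*k,295*k,35))):
    x,y=int(x),int(y);cv2.imwrite(f"pics/c_{n}.png",cv2.resize(c_["pixels"][y-r:y+r,x-r:x+r],(560,560),interpolation=cv2.INTER_CUBIC));print(n,x-r,y-r)
cv2.imwrite("pics/crops.png",cv2.resize(np.hstack([cv2.imread(f"pics/c_{n}.png") for n in "ab"]),(800,400)))
E
python3 m.py
```

```text
rack corners [[0.554, -0.095], [0.597, -0.34], [0.501, -0.353], [0.46, -0.111]] ctr [ 0.528  -0.2246  0.06  ]
blue px ((323.1384582519531, 222.89230346679688), (15.611631393432617, 6.139405250549316), 52.12501525878906) 79.0
grip [[0.549, -0.263], [0.561, -0.278], [0.525, -0.306], [0.514, -0.292]] [ 0.53723935 -0.2848419 ]
top [[152, 200], [163, 231], [130, 242], [119, 209]]
scene [[398, 168], [414, 194], [375, 212], [362, 185]]
a 288 188
b 106 187
c 353 153
```

View pics/crops.png

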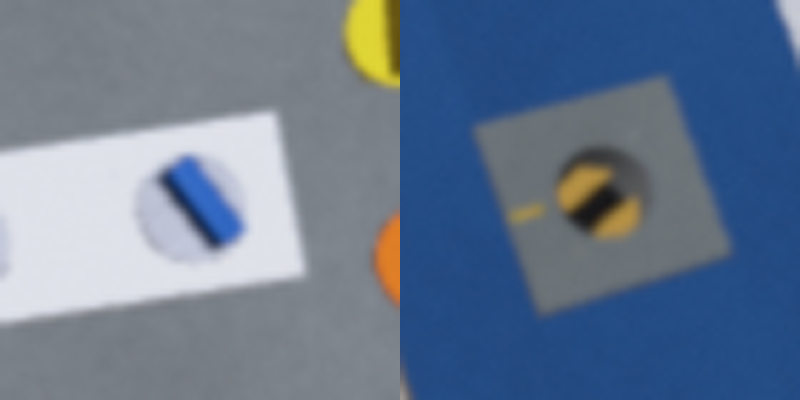

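View pics/c_c.png

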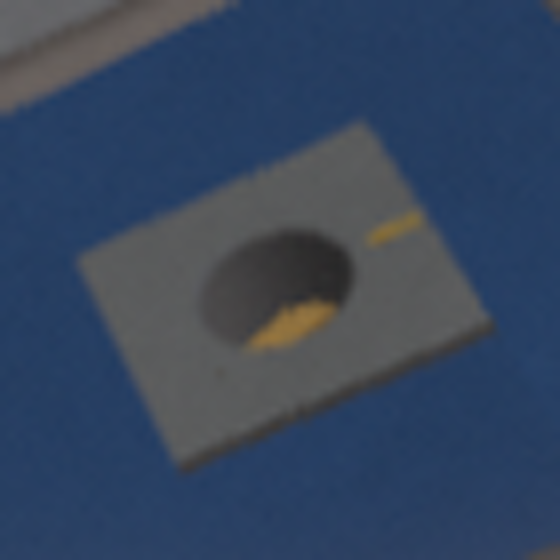

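The crop confirms the blue cell: bright blue bar at crop (207,200) on its flange, with orange and yellow outside the rack. In the port crop the collar corners are (475,128), (668,78), (733,255) and (540,315). The index line is on the left edge, and the dark slot runs from lower-left to upper-right through about (598,207). I'll work out the poses from these.

```bash
cat > p.py <<'E'
from h import *
t=dict(np.load("pics/top0.npz"));s=dict(np.load("pics/scene0.npz"))
T=lambda x,y:((x-400+.5)/5.714-.5+106,(y+.5)/5.714-.5+187)
A=lambda x,y:((x+.5)/5.714-.5+288,(y+.5)/5.714-.5+188)
S=lambda x,y:((x+.5)/8-.5+353,(y+.5)/8-.5+153)
def tri(a,b):
    o1,d1=ray(t,a);o2,d2=ray(s,b);x=np.linalg.lstsq(np.c_[d1,-d2],o2-o1,rcond=None)[0]
    p,q=o1+d1*x[0],o2+d2*x[1];return (p+q)/2,np.linalg.norm(p-q)
pr=[((475,128),(492,325)),((540,315),(363,122)),((668,78),(182,468)),((733,255),(78,260))]
P=[];
for a,b in pr:
    p,e=tri(T(*a),S(*b));P.append(p);print(p.round(4),round(e,4))
P=np.array(P);ctr=P.mean(0)
x=(P[0]+P[1]-P[2]-P[3]);print("len",np.linalg.norm(x)/2,"slope",np.degrees(np.arcsin(x[2]/np.linalg.norm(x))))
y=(P[1]+P[3]-P[0]-P[2]);print("ylen",np.linalg.norm(y)/2)
yaw1=np.arctan2(x[1],x[0]);yaw2=np.arctan2(y[1],y[0])-np.pi/2;print("yaw",yaw1,yaw2, "ctr",ctr.round(4))
yaw=np.arctan2(np.sin(yaw1)+np.sin(yaw2),np.cos(yaw1)+np.cos(yaw2))
h=np.array([np.cos(yaw),np.sin(yaw),0]);a=np.pi/6
X=h*np.cos(a)+np.array([0,0,np.sin(a)]);Z=-h*np.sin(a)+np.array([0,0,np.cos(a)]);Y=np.cross(Z,X)
# mouth centre from top at z .135 using collar diag intersection; use triangulated xy corrected
q=[T(*v[0]) for v in pr]
import itertools
L=np.cross(np.cross([*q[0],1],[*q[3],1]),np.cross([*q[1],1],[*q[2],1]));c1=onz(t,L[:2]/L[2],.135);print("ctr top@.135",c1.round(4))
def onpl(uv,depth,o0):
    o,d=ray(t,uv);pt=o0-Z*depth;v=o+d*(((pt-o)@Z)/(d@Z))-o0;return np.array([v@X,v@Y])
for nm,e in (("UL",[(568,210),(612,180)]),("LR",[(592,235),(640,197)])):
    u,v=[onpl(T(*w),.036,c1) for w in e];d=u-v;print(nm,"slot mm",(u*1e3).round(1),(v*1e3).round(1),"ang",np.arctan2(d[1],d[0])%np.pi, "offset",round(1e3*(u[0]*d[1]-u[1]*d[0])/np.linalg.norm(d),1))
np.savez("port.npz",o=c1,X=X,Y=Y,Z=Z)
# cell
print("grip top",onz(t,A(206,201),.106).round(4),"flange",onz(t,A(190,208),.066).round(4))
u,v=onz(t,A(172,175),.106),onz(t,A(222,247),.106);print("grip long dir",np.degrees(np.arctan2(*(v-u)[1::-1]))%180)
u,v=onz(t,A(188,154),.106),onz(t,A(243,229),.106);print("grip long dir",np.degrees(np.arctan2(*(v-u)[1::-1]))%180)
for n,w in(("flask",(402,262)),("beaker",(480,272))):print(n,onz(t,(w[0]*.64,w[1]*.64),.03).round(3))
o=robot.get_obs();print(Rn.from_quat(o["tool_rot"]).as_matrix().round(3),o["ft_force"])
E
python3 p.py
```

```text
[0.5563 0.303  0.1583] 0.0001
[0.4656 0.2617 0.1599] 0.0009
[0.5916 0.2244 0.1085] 0.0031
[0.5008 0.1831 0.1094] 0.0014
len 0.09971777230191813 slope 30.213264183278646
ylen 0.09974778699608819
yaw 1.9924104000187484 -4.285365769560521 ctr [0.5286 0.2431 0.1341]
ctr top@.135 [0.5285 0.2422 0.135 ]
UL slot mm [11.2 -4.8] [-15.5 -13.6] ang 0.31783192347786815 offset 8.1
LR slot mm [ 4.  11.4] [-26.3  -0.7] ang 0.37872937977867505 offset -9.1
grip top [ 0.5376 -0.2864  0.106 ] flange [ 0.5379 -0.286   0.066 ]
grip long dir 34.99983016404565
grip long dir 36.434283300776485
flask [ 0.72  -0.087  0.03 ]
beaker [ 0.703 -0.25   0.03 ]
[[ 0.23   0.973 -0.001]
 [ 0.973 -0.23  -0.002]
 [-0.002 -0.    -1.   ]] [-0.44463705 -0.94631406  0.29453982]
```

The port pose is consistent across both views: slope 30.2°, collar side 99.7 mm, slot about 0.35 rad from the index line. The tool can only point down. So I'll grip the bar lightly with the jaw axis horizontal across the slope, let the bore tilt the cell about the pads, then turn it with loose jaws.

```bash
cat > g.py <<'E'
import sys
from h import *
# usage: g.py x y z heading -> tool-frame shift (mm) and turn (deg) from measured pose
o=robot.get_obs();R=Rn.from_quat(o["tool_rot"]).as_matrix();p=np.array(o["position"])
hd=np.degrees(np.arctan2(R[1,0],R[0,0]))
x,y,z,a=map(float,sys.argv[1:5])
print("t",round(o["time"],2),"p",p.round(4),"head",hd.round(2),"q",np.round(o["q"],2),"F",np.round(o["ft_force"],1),"w",round(o["grip_width"],4))
print("shift",(R.T@(np.array([x,y,z])-p)*1e3).round(1),"turn",round(-((a-hd+180)%360-180),1))
E
python3 -m pendant '[[[0,0,-50],10],[[0,0,-50],10],[[0,0,0],10],[[0,0,0],10],[[0,0,0],10],[[0,0,0],10],[[0,0,0],10],[[0,0,0],10]]' 50 8
python3 -m pendant '[[[0,0,0],10],[[0,0,0],10],[[0,0,0],10],[[0,0,0],10],[[0,0,0],10],[[0,0,0],0]]'
python3 g.py 0.45 0.40 0.322 -54.5
```

```text
time: 1.1
position: [0.1434, 0.6079, 0.321]
tool_rot: [1.0, -0.032, -0.0, 0.001]
ft_force: [0.0, -0.3, -0.3]
grip_width: 0.0502
time: 1.85
position: [0.1434, 0.608, 0.3211]
tool_rot: [0.894, -0.447, 0.0, 0.001]
ft_force: [1.3, 0.0, -0.1]
grip_width: 0.05
t 1.85 p [0.1434 0.608  0.3211] head -53.16 q [1.16 0.44 1.31 0.   1.4  2.09] F [ 1.3  0.  -0.1] w 0.05
shift [ 350.3 -120.7   -0.9] turn 1.3
```

```bash
python3 -m pendant '[[[50,-17,0],1.3],[[50,-17,0],0],[[50,-17,0],0],[[50,-17,0],0],[[50,-17,0],0],[[50,-17,0],0],[[50,-18,0],0],[[0,0,0],0]]'
python3 g.py 0.5377 -0.2865 0.25 -54.5
```

```text
time: 2.85
position: [0.448, 0.3912, 0.3212]
tool_rot: [0.888, -0.46, 0.0, 0.0]
ft_force: [-0.8, 0.1, 0.9]
grip_width: 0.05
t 2.85 p [0.448  0.3912 0.3212] head -54.73 q [ 0.53  0.39  1.38 -0.    1.37  1.49] F [-0.8  0.1  0.9] w 0.05
shift [605.  318.2  71.7] turn -0.2
```

```bash
python3 -m pendant '[[[47,25,0],0],[[47,25,0],0],[[47,25,0],0],[[47,25,0],0],[[47,25,0],0],[[47,25,0],0],[[47,25,0],0],[[47,25,0],0]]'
python3 -m pendant '[[[47,25,0],0],[[47,25,0],0],[[47,25,10],0],[[47,24,30],0],[[40,19,32],0],[[0,0,0],0],[[0,0,0],0]]'
python3 g.py 0.5377 -0.2865 0.18 -54.5
python3 - <<'E'
from h import *
c=camera("top");p=c["pixels"];cv2.imwrite("pics/above.png",cv2.resize(p[150:300,230:430],(800,600),interpolation=cv2.INTER_CUBIC))
E
```

```text
time: 3.85
position: [0.4995, -0.0292, 0.3217]
tool_rot: [0.89, -0.457, -0.0, -0.0]
ft_force: [1.2, -0.4, -0.7]
grip_width: 0.0502
time: 4.72
position: [0.5358, -0.2816, 0.2496]
tool_rot: [0.889, -0.458, -0.001, -0.001]
ft_force: [-0.0, -0.2, 0.1]
grip_width: 0.0502
t 4.72 p [ 0.5358 -0.2816  0.2496] head -54.48 q [-0.67  0.47  1.45  0.    1.22  0.28] F [-0.  -0.2  0.1] w 0.0502
shift [ 5.2  1.3 69.6] turn 0.0
```

View pics/above.png

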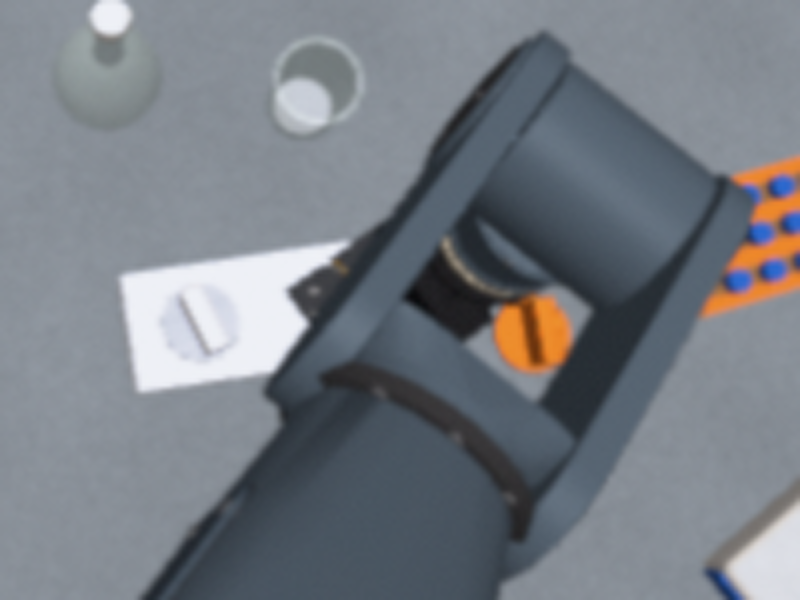

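The arm hides the grip from above, but nothing lies in the way of the descent. I'll correct by 5 mm, go down and grip.

```bash
python3 -m pendant '[[[5,1,30],0],[[0,0,30],0],[[0,0,20],0],[[0,0,20],0],[[0,0,0],0]]'
python3 -m pendant '[[[0,0,15],0],[[0,0,15],0],[[0,0,12],0],[[0,0,11],0],[[0,0,0],0],[[0,0,0],0]]'
python3 g.py 0.5377 -0.2865 0.096 -54.5
python3 - <<'E'
from h import *
c=camera("scene");p=c["pixels"];cv2.imwrite("pics/grasp.png",cv2.resize(p[110:230,130:290],(800,600),interpolation=cv2.INTER_CUBIC))
E
```

```text
time: 5.4
position: [0.5376, -0.2855, 0.1497]
tool_rot: [0.889, -0.457, -0.001, -0.0]
ft_force: [-0.3, 0.8, -0.1]
grip_width: 0.0499
time: 6.15
position: [0.538, -0.2878, 0.0967]
tool_rot: [0.889, -0.459, 0.0, 0.0]
ft_force: [-0.2, 0.4, -0.2]
grip_width: 0.0501
t 6.15 p [ 0.538  -0.2878  0.0967] head -54.59 q [-0.67  0.67  1.57 -0.    0.9   0.28] F [-0.2  0.4 -0.2] w 0.0501
shift [-1.3 -0.5  0.7] turn -0.1
```

View pics/grasp.png

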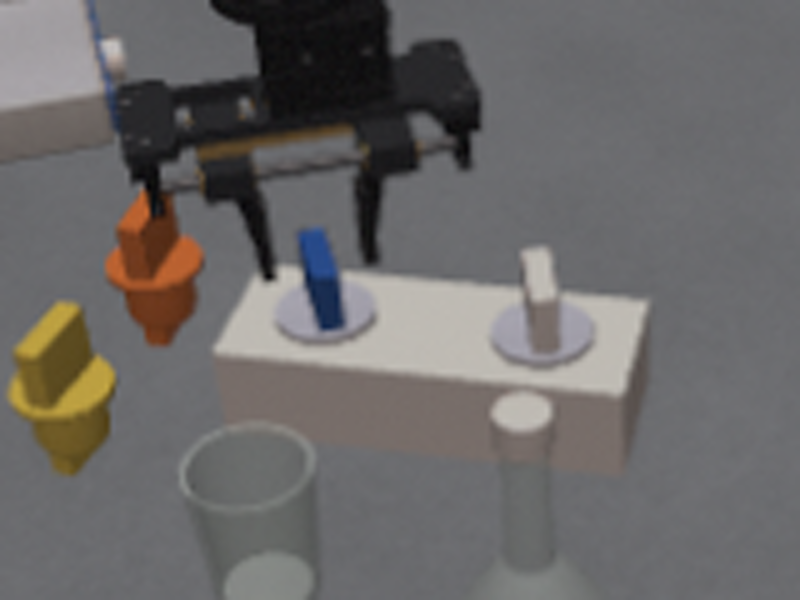

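The jaws straddle the blue bar at crop (320,275) and the body is clear. I'll close and lift.

```bash
python3 -m pendant '[[[0,0,0],0],[[0,0,0],0],[[0,0,0],0],[[0,0,0],0],[[0,0,0],0],[[0,0,0],0]]' 0 12
python3 -m pendant '[[[0,0,-10],0],[[0,0,-20],0],[[0,0,-20],0],[[0,0,-30],0],[[0,0,-40],0],[[0,0,-50],0],[[0,0,-40],0],[[0,0,0],0]]'
python3 g.py 0.5285 0.2422 0.31 24.3
python3 - <<'E'
from h import *
c=camera("scene");p=c["pixels"];cv2.imwrite("pics/lift.png",cv2.resize(p[30:230,110:310],(600,600),interpolation=cv2.INTER_CUBIC))
E
```

```text
time: 6.95
position: [0.5379, -0.2877, 0.0967]
tool_rot: [0.889, -0.459, 0.0, 0.0]
ft_force: [0.5, 0.8, 0.7]
grip_width: 0.0161
time: 7.95
position: [0.5394, -0.2886, 0.3106]
tool_rot: [0.889, -0.458, 0.004, 0.001]
ft_force: [0.6, 0.4, -2.9]
grip_width: 0.0161
t 7.95 p [ 0.5394 -0.2886  0.3106] head -54.57 q [-0.67  0.42  1.36  0.    1.35  0.28] F [ 0.6  0.4 -2.9] w 0.0161
shift [-438.8 -298.9   -2.2] turn -78.9
```

View pics/lift.png

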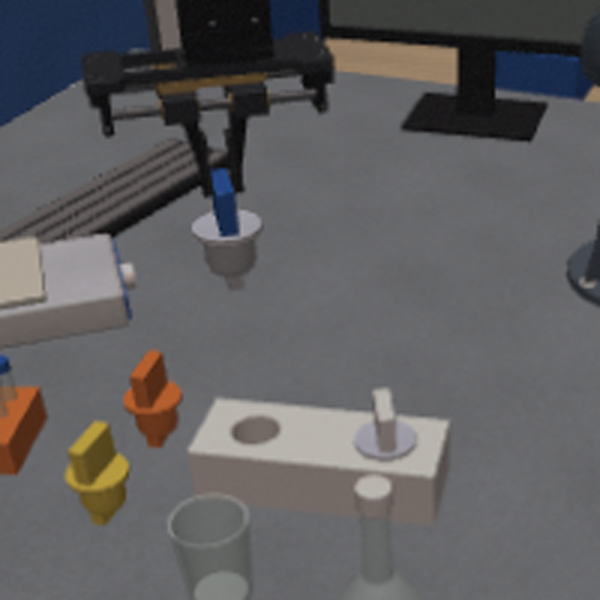

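The cell is held upright and the white cell is still in place. I'll carry it above the port and turn so that the tool's y axis points straight downhill.

```bash
python3 -m pendant '[[[-44,-30,0],0],[[-44,-30,0],0],[[-44,-30,0],0],[[-44,-30,0],0],[[-44,-30,0],0],[[-44,-30,0],0],[[-44,-30,0],0],[[-44,-30,0],0]]'
python3 -m pendant '[[[-44,-30,0],0],[[-43,-29,0],0],[[0,0,0],-10],[[0,0,0],-10],[[0,0,0],-10],[[0,0,0],-10],[[0,0,0],-10],[[0,0,0],-10]]' 
python3 -m pendant '[[[0,0,0],-10],[[0,0,0],-8.8],[[0,0,0],0],[[0,0,0],0]]'
python3 g.py 0.5293 0.2404 0.245 24.3
```

```text
time: 9.0
position: [0.5273, 0.1399, 0.3037]
tool_rot: [0.889, -0.459, -0.003, 0.002]
ft_force: [0.1, -1.4, -3.7]
grip_width: 0.0158
time: 10.0
position: [0.5251, 0.2429, 0.3033]
tool_rot: [0.999, 0.05, -0.003, 0.001]
ft_force: [-0.7, -0.1, -1.9]
grip_width: 0.0158
time: 10.5
position: [0.5263, 0.2432, 0.3051]
tool_rot: [0.978, 0.209, -0.002, 0.0]
ft_force: [1.5, -0.2, -3.1]
grip_width: 0.0159
t 10.5 p [0.5263 0.2432 0.3051] head 24.09 q [ 0.24  0.38  1.44 -0.    1.32 -0.18] F [ 1.5 -0.2 -3.1] w 0.0159
shift [ 1.8  3.8 60.1] turn -0.2
```

```bash
python3 -m pendant '[[[2,4,20],0],[[0,0,20],0],[[0,0,20],0],[[0,0,0],0],[[0,0,0],0]]' - 8
python3 g.py 0.5293 0.2404 0.210 24.3
python3 - <<'E'
from h import *
c=camera("scene");p=c["pixels"];cv2.imwrite("pics/pre.png",cv2.resize(p[80:230,310:460],(700,600) if 0 else (600,600),interpolation=cv2.INTER_CUBIC))
d=np.load("port.npz");print(proj(c,[d["o"]+d["Z"]*0,[.5293,.2404,.16],[.5293,.2404,.208]]).round(1))
E
```

```text
time: 11.12
position: [0.531, 0.2407, 0.2471]
tool_rot: [0.978, 0.209, 0.0, -0.0]
ft_force: [-0.1, -0.1, -3.8]
grip_width: 0.0159
t 11.12 p [0.531  0.2407 0.2471] head 24.18 q [ 0.23  0.44  1.51  0.    1.19 -0.19] F [-0.1 -0.1 -3.8] w 0.0159
shift [-1.7 -0.4 37.1] turn -0.1
[[386.5 188.5]
 [388.  180.6]
 [392.4 164.4]]
```

View pics/pre.png

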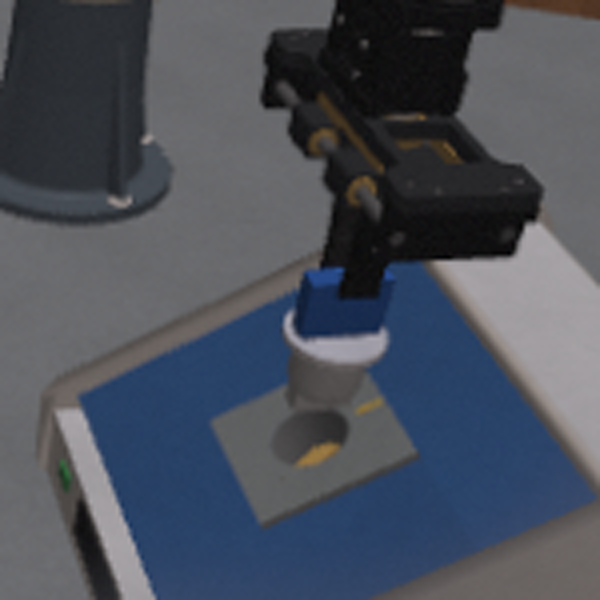

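The cell hangs upright over the port: flange at crop (336,340) against (330,338) expected, so it is about 2–3 mm uphill. I'll lower the tang into the mouth with that bias.

```bash
python3 -m pendant '[[[-1.5,2,10],0],[[0,0,10],0],[[0,0,7],0],[[0,0,5],0],[[0,0,0],0]]'
python3 -m pendant '[[[0,0,4],0],[[0,0,0],0]]'
python3 g.py 0.5293 0.2404 0.210 24.3
```

```text
time: 11.8
position: [0.5297, 0.2381, 0.2141]
tool_rot: [0.978, 0.21, -0.001, 0.0]
ft_force: [-0.2, -0.7, -3.1]
grip_width: 0.0158
time: 12.05
position: [0.53, 0.2382, 0.2105]
tool_rot: [0.978, 0.21, -0.0, 0.0]
ft_force: [-0.2, -0.1, -2.7]
grip_width: 0.016
t 12.05 p [0.53   0.2382 0.2105] head 24.22 q [ 0.23  0.48  1.56 -0.    1.1  -0.19] F [-0.2 -0.1 -2.7] w 0.016
shift [ 0.3 -2.3  0.5] turn -0.1
```

```bash
python3 -m pendant '[[[0,4,0.5],0],[[0,4,0.5],0],[[0,4,1],0],[[0,3,1.5],0],[[0,3,1.5],0],[[0,0,0],0]]'
python3 g.py 0.5293 0.2404 0.210 24.3
python3 - <<'E'
from h import *
c=camera("scene");p=c["pixels"];cv2.imwrite("pics/tilt1.png",cv2.resize(p[100:220,330:450],(600,600),interpolation=cv2.INTER_CUBIC))
E
```

```text
time: 12.8
position: [0.5403, 0.2217, 0.2087]
tool_rot: [0.978, 0.21, 0.004, 0.0]
ft_force: [0.1, 0.7, 10.7]
grip_width: 0.0161
t 12.8 p [0.5403 0.2217 0.2087] head 24.19 q [ 0.2   0.48  1.56 -0.    1.09 -0.22] F [ 0.1  0.7 10.7] w 0.0161
shift [ -2.4 -21.5  -1.3] turn -0.1
```

View pics/tilt1.png

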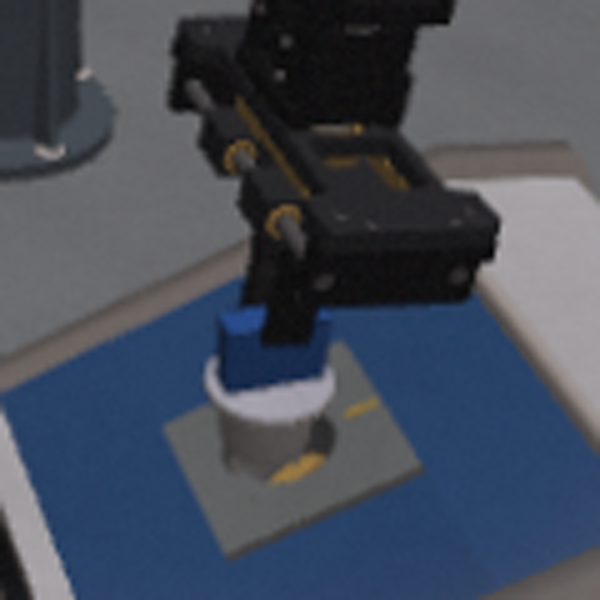

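The cell slid over the downhill lip instead of catching it. My start depth of 10 mm was above that lip, which is 11.9 mm below the mouth centre. I'll back off and re-enter deeper, so that the lip and the uphill rim tilt it as a couple.

```bash
python3 -m pendant '[[[0,0,-5],0],[[0,-7,-5],0],[[0,-7,0],0],[[0,-6,0],0],[[0,0,0],0],[[0,0,0],0]]'
python3 g.py 0.5293 0.2404 0.205 24.3
python3 - <<'E'
from h import *
for n in("scene","top"):
    c=camera(n);np.savez(f"pics/{n}1.npz",**c)
    h=cv2.cvtColor(c["pixels"],cv2.COLOR_BGR2HSV)
    if n=="scene":
        im=c["pixels"][100:220,330:450];cv2.imwrite("pics/re.png",cv2.resize(im,(600,600),interpolation=cv2.INTER_CUBIC))
    o=robot.get_obs();p=np.array(o["position"]);hh=np.load("port.npz")["X"]
    e=np.array([-.4115,.9114,0])
    print(n,[proj(c,[p-[0,0,dz]]).round(1)[0].tolist() for dz in(.0307,.0847)],proj(c,[p-[0,0,.0307]+e*.03,p-[0,0,.0307]-e*.03]).round(1).tolist())
E
```

```text
time: 13.6
position: [0.5289, 0.2402, 0.2153]
tool_rot: [0.978, 0.21, -0.0, -0.0]
ft_force: [0.1, 0.2, -3.4]
grip_width: 0.0163
t 13.6 p [0.5289 0.2402 0.2153] head 24.23 q [ 0.23  0.48  1.55  0.    1.11 -0.19] F [ 0.1  0.2 -3.4] w 0.0163
shift [ 0.4 -0.  10.3] turn -0.1
scene [[390.1, 172.3], [385.2, 189.8]] [[402.0, 171.7], [378.1, 172.9]]
top [[136.9, 218.2], [142.9, 220.3]] [[126.7, 222.4], [147.1, 213.9]]
```

View pics/re.png

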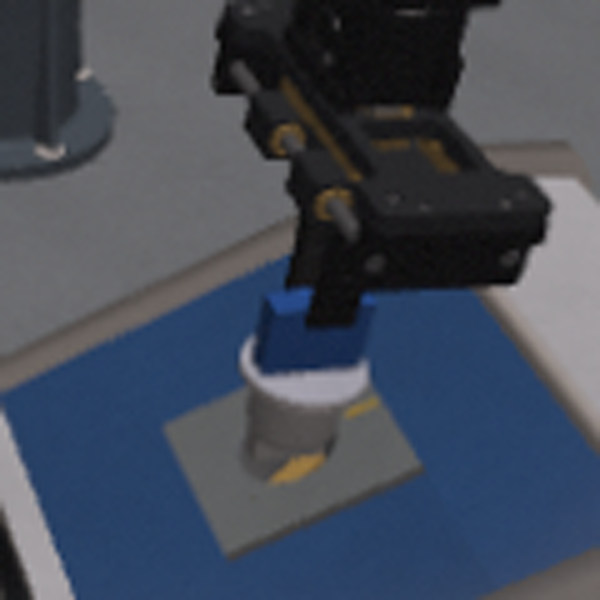

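The cell now leans about 7° the wrong way, with its flange edge at (370,365) lower than at (241,355). It does pivot in the pads, though. Its vertical rack hole makes a cleaner tilting jig, so I'll dip the tang 10 mm into that hole, drag the grip about 50 mm to pre-tilt it 30°, and clamp harder.

```bash
python3 -m pendant '[[[0,0,-30],0],[[0,0,-40],0],[[0,0,-20],0],[[0,0,0],0]]' - 10
python3 g.py 0.5344 -0.2792 0.21 24.3
python3 - <<'E'
from h import *
t=dict(np.load("pics/top0.npz"));print(onz(t,(363.5,233.6),.09).round(3),onz(t,(357,193),.09).round(3))
E
```

```text
time: 14.2
position: [0.5302, 0.2402, 0.3073]
tool_rot: [0.978, 0.21, 0.002, -0.0]
ft_force: [0.3, -1.0, -3.1]
grip_width: 0.0156
t 14.2 p [0.5302 0.2402 0.3073] head 24.21 q [ 0.23  0.38  1.44  0.    1.32 -0.19] F [ 0.3 -1.  -3.1] w 0.0156
shift [-209.5  475.4   96.7] turn -0.1
[ 0.509 -0.411  0.09 ] [ 0.633 -0.394  0.09 ]
```

```bash
python3 -m pendant '[[[-21,47.5,0],0],[[-21,47.5,0],0],[[-21,47.5,0],0],[[-21,47.5,0],0],[[-21,47.5,0],0],[[-21,47.5,0],0],[[-21,47.5,0],0],[[-21,47.5,0],0]]'
python3 -m pendant '[[[-21,47.5,20],0],[[-20,47.5,30],0],[[0,0,30],0],[[0,0,16],0],[[0,0,0],0],[[0,0,0],0]]'
python3 g.py 0.5344 -0.2792 0.16 24.3
python3 - <<'E'
from h import *
c=camera("scene");p=c["pixels"];cv2.imwrite("pics/rk.png",cv2.resize(p[80:230,120:270],(600,600),interpolation=cv2.INTER_CUBIC))
E
```

```text
time: 15.2
position: [0.5308, -0.1767, 0.3038]
tool_rot: [0.978, 0.21, -0.001, -0.001]
ft_force: [0.2, -0.0, -3.4]
grip_width: 0.0158
time: 15.95
position: [0.5342, -0.2785, 0.2106]
tool_rot: [0.978, 0.21, 0.001, 0.001]
ft_force: [0.1, 1.4, -2.7]
grip_width: 0.0158
t 15.95 p [ 0.5342 -0.2785  0.2106] head 24.29 q [-0.67  0.51  1.5   0.    1.13 -1.09] F [ 0.1  1.4 -2.7] w 0.0158
shift [-0.1  0.6 50.6] turn -0.0
```

View pics/rk.png

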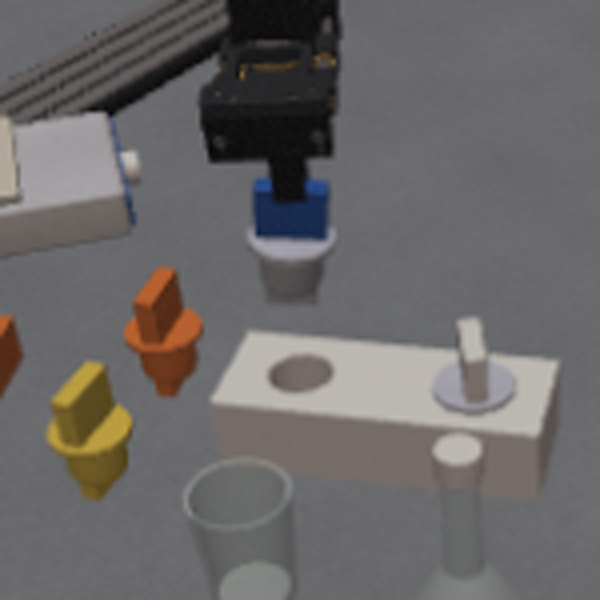

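The bar now looks near vertical: bar x 255–330, finger at 290. I'll enter more centrally, with the grip at h=+3.

```bash
python3 -m pendant '[[[0,6,30],0],[[0,0,30],0],[[0,0,15],0],[[0,0,0],0]]'
python3 -m pendant '[[[0,0,5],0],[[0,0,5],0],[[0,0,0],0]]'
python3 g.py 0.5365 -0.2838 0.125 24.3
```

```text
time: 16.5
position: [0.5358, -0.2839, 0.1345]
tool_rot: [0.978, 0.21, -0.0, -0.0]
ft_force: [-0.3, 0.7, -4.0]
grip_width: 0.0157
time: 16.88
position: [0.5363, -0.2844, 0.1248]
tool_rot: [0.978, 0.21, 0.0, 0.0]
ft_force: [0.6, 1.4, -2.6]
grip_width: 0.0155
t 16.88 p [ 0.5363 -0.2844  0.1248] head 24.22 q [-0.67  0.62  1.57  0.    0.95 -1.09] F [ 0.6  1.4 -2.6] w 0.0155
shift [ 0.4 -0.5 -0.2] turn -0.1
```

```bash
python3 -m pendant '[[[0,6,1],0],[[0,6,0],0],[[0,6,0],0],[[0,0,0],0]]' - 8
python3 g.py 0.5577 -0.331 0.121 24.3
python3 -m pendant '[[[0,6,0],0],[[0,6,0],0],[[0,6,0],0],[[0,6,1],0],[[0,6,1],0],[[0,5,1],0],[[0,0,0],0]]'
python3 g.py 0.5577 -0.331 0.121 24.3
python3 - <<'E'
from h import *
c=camera("scene");p=c["pixels"];cv2.imwrite("pics/rk2.png",cv2.resize(p[80:230,120:270],(600,600),interpolation=cv2.INTER_CUBIC))
E
```

```text
time: 17.38
position: [0.5435, -0.3017, 0.1236]
tool_rot: [0.978, 0.21, 0.0, 0.0]
ft_force: [0.5, 1.3, -2.9]
grip_width: 0.0158
t 17.38 p [ 0.5435 -0.3017  0.1236] head 24.19 q [-0.69  0.64  1.53 -0.    0.97 -1.11] F [ 0.5  1.3 -2.9] w 0.0158
shift [ 0.9 32.6  2.7] turn -0.1
time: 18.25
position: [0.5578, -0.3333, 0.1203]
tool_rot: [0.978, 0.21, 0.0, 0.0]
ft_force: [0.1, 1.4, -1.9]
grip_width: 0.0159
t 18.25 p [ 0.5578 -0.3333  0.1203] head 24.2 q [-0.71  0.68  1.45 -0.    1.01 -1.13] F [ 0.1  1.4 -1.9] w 0.0159
shift [ 0.8 -2.2 -0.7] turn -0.1
```

View pics/rk2.png

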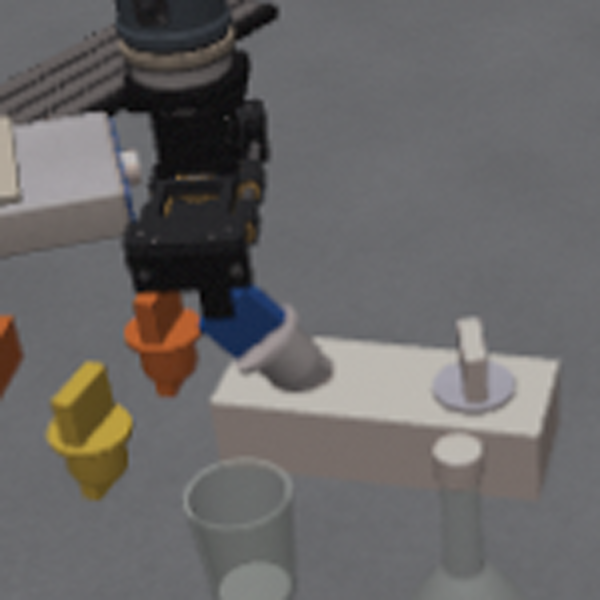

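The cell has tilted in the jig and the white cell is untouched. I'll estimate the angle from the bar's corners: top-downhill (203,325), bottom-downhill (240,358), bottom-uphill (285,320) and top-uphill (240,288).

```bash
cat > tl.py <<'E'
import sys
from h import *
def pts(p,th,s0=33.7,hd=np.radians(114.3),ox=0.):
    e=np.array([np.cos(hd),np.sin(hd),0]);z=np.array([0,0,1.]);th=np.radians(th)
    a=-np.sin(th)*e+np.cos(th)*z;b=np.cos(th)*e+np.sin(th)*z
    n=np.cross(a,b);G=p-.003*z
    return [G+a*(s-s0)/1e3+b*(x-ox)/1e3+n*y for x,s in((-25,46),(-25,6),(25,6),(25,46)) for y in(0,)]
if __name__=="__main__":
    c=camera("scene");p=np.array(robot.get_obs()["position"])
    for th in map(float,sys.argv[4:]):
        q=(proj(c,pts(p,th))-[float(sys.argv[1]),float(sys.argv[2])])*float(sys.argv[3]);print(th,q.round(0).tolist())
E
python3 tl.py 120 80 4 25 30 35 40 45 50
```

```text
25.0 [[182.0, 311.0], [213.0, 351.0], [272.0, 324.0], [242.0, 283.0]]
30.0 [[183.0, 314.0], [218.0, 352.0], [273.0, 320.0], [239.0, 281.0]]
35.0 [[183.0, 317.0], [222.0, 352.0], [274.0, 317.0], [236.0, 280.0]]
40.0 [[185.0, 320.0], [227.0, 353.0], [274.0, 313.0], [232.0, 279.0]]
45.0 [[186.0, 322.0], [231.0, 352.0], [274.0, 309.0], [229.0, 278.0]]
50.0 [[188.0, 325.0], [236.0, 352.0], [274.0, 305.0], [226.0, 277.0]]
```

The tilt is about 35–40°, which is a little too much but in the right direction; the bore can ease it back. I'll clamp at 15 N, lift out and return above the port.

```bash
python3 -m pendant '[[[0,0,0],0],[[0,0,0],0],[[0,0,-10],0],[[0,0,-20],0],[[0,0,-40],0],[[0,0,-60],0],[[0,0,-50],0],[[0,0,0],0]]' - 15
python3 g.py 0.5491 0.1966 0.30 24.3
```

```text
time: 19.35
position: [0.5603, -0.3351, 0.3075]
tool_rot: [0.978, 0.21, 0.004, 0.006]
ft_force: [0.5, -0.5, -3.1]
grip_width: 0.0157
t 19.35 p [ 0.5603 -0.3351  0.3075] head 24.23 q [-0.71  0.48  1.26 -0.    1.38 -1.13] F [ 0.5 -0.5 -3.1] w 0.0157
shift [ 207.9 -489.6    2.2] turn -0.1
```

```bash
python3 -m pendant '[[[20.8,-49,0],0],[[20.8,-49,0],0],[[20.8,-49,0],0],[[20.8,-49,0],0],[[20.8,-49,0],0],[[20.8,-49,0],0],[[20.8,-49,0],0],[[20.8,-49,0],0]]'
python3 -m pendant '[[[20.8,-49,0],0],[[20.8,-49,0],0],[[0,0,20],0],[[0,0,25],0],[[0,0,5],0],[[0,0,0],0],[[0,0,0],0]]'
python3 g.py 0.5491 0.1966 0.25 24.3
python3 tl.py 320 80 4 25 30 35 40
python3 - <<'E'
from h import *
c=camera("scene");p=c["pixels"];cv2.imwrite("pics/h2.png",cv2.resize(p[80:230,320:470],(600,600),interpolation=cv2.INTER_CUBIC))
E
```

```text
time: 20.35
position: [0.5476, 0.0945, 0.2993]
tool_rot: [0.978, 0.21, -0.001, -0.0]
ft_force: [1.3, 0.3, -2.6]
grip_width: 0.0159
time: 21.22
position: [0.5471, 0.1993, 0.2515]
tool_rot: [0.978, 0.21, 0.001, 0.0]
ft_force: [-0.3, 0.6, -3.3]
grip_width: 0.0157
t 21.23 p [0.5471 0.1993 0.2515] head 24.19 q [ 0.16  0.44  1.51 -0.    1.19 -0.26] F [-0.3  0.6 -3.3] w 0.0157
shift [0.7 3.3 1.5] turn -0.1
25.0 [[183.0, 284.0], [200.0, 335.0], [282.0, 301.0], [268.0, 248.0]]
30.0 [[183.0, 287.0], [205.0, 336.0], [285.0, 296.0], [265.0, 246.0]]
35.0 [[182.0, 291.0], [210.0, 336.0], [288.0, 292.0], [262.0, 245.0]]
40.0 [[182.0, 294.0], [215.0, 336.0], [290.0, 287.0], [259.0, 243.0]]
```

The picture limit is reached, so I'll go on numerically, using masks from image differences.

```bash
cat > k.py <<'E'
from h import *
from tl import pts
import sys
b=dict(np.load("pics/scene0.npz"))["pixels"].astype(int)
c=camera("scene");p=c["pixels"];P=np.array(robot.get_obs()["position"])
d=np.abs(p.astype(int)-b).max(2)>18
h=cv2.cvtColor(p,cv2.COLOR_BGR2HSV)
w=np.zeros(d.shape,bool);w[90:230,330:460]=1
blue=d&w&(h[...,0]>100)&(h[...,0]<130)&(h[...,1]>130)
grey=d&w&(h[...,1]<80)&(h[...,2]>85)
def big(m):
    cs=cv2.findContours(m.astype(np.uint8),0,1)[0];return max(cs,key=cv2.contourArea)
for n,m in(("blue",blue),("grey",grey)):
    if m.any():
        q=cv2.convexHull(big(m));print(n,m.sum(),cv2.approxPolyDP(q,1.5,True)[:,0].tolist())
y0,x0=130,345
# compact character map
for r in range(y0,205,2):
    print(r,"".join("B" if blue[r,x] else "g" if grey[r,x] else "y" if (h[r,x,0]<35 and h[r,x,0]>12 and h[r,x,1]>110) else "#" if h[r,x,2]<45 else "." for x in range(x0,425)))
E
python3 k.py
```

```text
blue 166 [[387, 144], [390, 149], [370, 164], [368, 149]]
grey 235 [[392, 161], [388, 172], [382, 175], [366, 165], [366, 160], [391, 159]]
130 .............................#######...#######################################..
132 .............................#################################################..
134 .............................##############################################.....
136 .............................##########################################.##g.....
138 ............................#############..###############################g.....
140 ............................#############################################g......
142 ............................##########################################..g.......
144 ...........................###############B.....................................
146 ............................##.###########BBB...................................
148 ..........................BBBBBB#########BBBB...................................
150 ......................gBBBBBBBBB#########BBB....................................
152 .....................
[... 1569 characters left out ...]
....................
190 ................................................................................
192 ...........................................yyyyyy...............................
194 .........................................yyyyy..................................
196 ................................................................................
198 ................................................................................
200 ................................................................................
202 ................................................................................
204 ................................................................................
```

```bash
python3 tl.py 0 0 1 0 5 10 15 20 25
python3 - <<'E'
from h import *
c=camera("scene");p=np.array(robot.get_obs()["position"]);hd=np.radians(114.3);e=np.array([np.cos(hd),np.sin(hd),0]);z=np.array([0,0,1.])
for th in range(0,31,5):
    r=np.radians(th);a=-np.sin(r)*e+np.cos(r)*z;b=np.cos(r)*e+np.sin(r)*z;G=p-.003*z;n=np.cross(a,b)
    F=G-.0307*a
    # silhouette extremes of flange rim
    R=np.array([F+.03*(b*np.cos(t)+n*np.sin(t)) for t in np.linspace(0,6.28,60)]);q=proj(c,R);l,m=q[q[:,0].argmin()],q[q[:,0].argmax()]
    print(th,"flange L",l.round(1),"R",m.round(1),"tang end",proj(c,[G-.0817*a]).round(1)[0], "lowest",q[q[:,1].argmax()].round(1))
E
```

```text
0.0 [[368.0, 146.0], [365.0, 161.0], [386.0, 160.0], [389.0, 146.0]]
5.0 [[367.0, 147.0], [366.0, 162.0], [387.0, 159.0], [389.0, 145.0]]
10.0 [[367.0, 148.0], [367.0, 162.0], [388.0, 158.0], [389.0, 144.0]]
15.0 [[366.0, 149.0], [368.0, 163.0], [389.0, 157.0], [388.0, 143.0]]
20.0 [[366.0, 150.0], [369.0, 163.0], [390.0, 156.0], [388.0, 143.0]]
25.0 [[366.0, 151.0], [370.0, 164.0], [391.0, 155.0], [387.0, 142.0]]
0 flange L [361.9 160.4] R [388.1 163.5] tang end [370.8 179.1] lowest [377.6 169.3]
5 flange L [362.9 161.2] R [389.4 162.5] tang end [373.6 178.8] lowest [377.3 169.4]
10 flange L [364.  161.8] R [390.7 161.5] tang end [376.5 178.4] lowest [377.  169.4]
15 flange L [365.1 162.4] R [391.8 160.3] tang end [379.4 177.7] lowest [376.7 169.5]
20 flange L [366.3 162.9] R [392.9 159.2] tang end [382.3 176.9] lowest [377.9 169.5]
25 flange L [367.7 162.4] R [393.8 157.9] tang end [385.2 175.8] lowest [377.7 169.5]
30 flange L [369.  162.7] R [394.7 157.6] tang end [388.  174.6] lowest [377.6 169.5]
```

The tilt relaxed to about 16° in transit, still in the right direction. At 16° the tang can go 6 mm below the downhill lip with everything else clear. I'll enter there and then drag downhill.

```bash
python3 -m pendant '[[[0.7,-8,0],0],[[0,-9,0],0],[[0,-8,5],0],[[0,0,10],0],[[0,0,12],0],[[0,0,8],0],[[0,0,0],0],[[0,0,0],0]]'
python3 -m pendant '[[[0,0,5],0],[[0,0,0],0]]'
python3 -m pendant '[[[0,0,4],0],[[0,0,0],0]]'
python3 -m pendant '[[[0,0,4],0],[[0,0,0],0]]'
python3 k.py | head -2; python3 g.py 0.5373 0.2226 0.2035 24.3
```

```text
time: 22.48
position: [0.5371, 0.2224, 0.2158]
tool_rot: [0.978, 0.21, 0.0, 0.0]
ft_force: [0.9, 0.2, -2.5]
grip_width: 0.0157
time: 22.72
position: [0.5366, 0.2225, 0.2105]
tool_rot: [0.978, 0.21, -0.0, -0.0]
ft_force: [0.1, 0.2, -3.9]
grip_width: 0.0152
time: 22.98
position: [0.5367, 0.2228, 0.2065]
tool_rot: [0.978, 0.21, 0.0, -0.0]
ft_force: [0.5, 1.5, -2.8]
grip_width: 0.0158
time: 23.22
position: [0.5366, 0.2229, 0.2025]
tool_rot: [0.978, 0.21, -0.0, -0.0]
ft_force: [-1.0, 1.9, -2.6]
grip_width: 0.0156
blue 237 [[395, 166], [395, 176], [377, 180], [374, 168], [378, 159]]
grey 318 [[398, 175], [398, 181], [393, 193], [389, 193], [373, 180], [373, 176]]
t 23.27 p [0.5366 0.2228 0.2025] head 24.21 q [ 0.2   0.49  1.57  0.    1.08 -0.22] F [-0.5  2.2 -3.1] w 0.0157
shift [ 0.5  0.5 -1. ] turn -0.1
```

The tang is in: a 2 N uphill push from the lip and no vertical force. I'll continue the tilt along the planned arc.

```bash
python3 -m pendant '[[[0,3,1],0],[[0,3,2],0],[[0,2.5,2],0],[[0,0,0],0]]' - 8
python3 k.py | head -2
python3 -m pendant '[[[0,2,2],0],[[0,1.5,2],0],[[0,1,2],0],[[0,0,0],0]]' 
python3 k.py | head -2
python3 tl.py 0 0 1 15 20 25 30 35
python3 g.py 0.5412 0.2140 0.1915 24.3
```

```text
time: 23.78
position: [0.5403, 0.2145, 0.1975]
tool_rot: [0.978, 0.21, -0.0, -0.0]
ft_force: [-0.0, 1.7, -2.2]
grip_width: 0.0157
blue 229 [[392, 170], [392, 177], [375, 183], [371, 174], [371, 168], [374, 165]]
grey 329 [[396, 176], [394, 192], [391, 194], [371, 183], [371, 178], [394, 174]]
time: 24.32
position: [0.5418, 0.2107, 0.1912]
tool_rot: [0.978, 0.21, -0.0, -0.0]
ft_force: [0.6, 1.7, -1.9]
grip_width: 0.0159
blue 240 [[395, 168], [391, 178], [374, 184], [369, 171]]
grey 330 [[395, 176], [395, 191], [389, 195], [371, 186], [371, 182], [392, 174]]
15.0 [[367.0, 170.0], [368.0, 183.0], [388.0, 178.0], [388.0, 165.0]]
20.0 [[367.0, 171.0], [369.0, 183.0], [389.0, 177.0], [387.0, 164.0]]
25.0 [[366.0, 172.0], [370.0, 184.0], [390.0, 176.0], [387.0, 164.0]]
30.0 [[366.0, 173.0], [371.0, 184.0], [391.0, 175.0], [386.0, 163.0]]
35.0 [[366.0, 174.0], [373.0, 184.0], [391.0, 174.0], [385.0, 163.0]]
t 24.43 p [0.5418 0.2107 0.1913] head 24.22 q [ 0.18  0.51  1.58  0.    1.06 -0.24] F [-1.1  1.9 -2.6] w 0.0158
shift [ 0.8 -3.2 -0.2] turn -0.1
```

```bash
python3 -m pendant '[[[0,3,1],0],[[0,2,2],0],[[0,0,2],0],[[0,0,0],0]]' 
python3 k.py | head -2
python3 -m pendant '[[[0,-1,2],0],[[0,-1,2],0],[[0,-1,2],0],[[0,0,0],0]]' 
python3 k.py | head -2
python3 tl.py 0 0 1 20 25 30 35
python3 g.py 0.5412 0.2140 0.1915 24.3
```

```text
time: 24.92
position: [0.544, 0.2061, 0.1865]
tool_rot: [0.978, 0.21, -0.0, -0.0]
ft_force: [-0.1, 1.3, -2.1]
grip_width: 0.0154
blue 244 [[391, 170], [391, 178], [374, 187], [367, 175], [373, 171]]
grey 336 [[394, 177], [395, 191], [389, 195], [375, 191], [370, 186], [391, 174]]
time: 25.48
position: [0.5427, 0.2091, 0.1804]
tool_rot: [0.978, 0.21, -0.0, -0.0]
ft_force: [-0.9, 2.1, -1.9]
grip_width: 0.0158
blue 244 [[370, 167], [388, 172], [391, 180], [375, 189], [368, 177]]
grey 334 [[395, 179], [396, 190], [389, 195], [376, 193], [371, 188], [391, 175]]
20.0 [[365.0, 175.0], [368.0, 187.0], [387.0, 180.0], [385.0, 168.0]]
25.0 [[365.0, 176.0], [369.0, 187.0], [388.0, 179.0], [385.0, 168.0]]
30.0 [[365.0, 177.0], [370.0, 187.0], [389.0, 178.0], [384.0, 167.0]]
35.0 [[364.0, 177.0], [371.0, 188.0], [390.0, 177.0], [383.0, 167.0]]
t 25.57 p [0.5427 0.209  0.1804] head 24.22 q [ 0.18  0.52  1.59  0.    1.04 -0.25] F [-1.6  2.2 -1.6] w 0.0153
shift [  0.7  -5.2 -11.1] turn -0.1
```

```bash
python3 -m pendant '[[[0,-2,1],0],[[0,-2,1],0],[[0,-2,2],0],[[0,-1,2],0],[[0,0,0],0]]' 
python3 k.py | head -2
python3 -m pendant '[[[0,-1,2],0],[[0,-1,2],0],[[0,0,0],0]]' 
python3 k.py | head -2
python3 tl.py 0 0 1 25 30 35
python3 g.py 0.5379 0.2214 0.1776 24.3
```

```text
time: 26.2
position: [0.5446, 0.2143, 0.1779]
tool_rot: [0.978, 0.21, 0.005, 0.002]
ft_force: [2.6, -3.1, 10.6]
grip_width: 0.0156
blue 237 [[370, 177], [376, 173], [390, 174], [392, 181], [376, 189]]
grey 322 [[395, 178], [396, 190], [393, 193], [384, 196], [373, 191], [372, 185], [393, 176]]
time: 26.62
position: [0.5434, 0.2161, 0.1739]
tool_rot: [0.978, 0.21, 0.005, 0.002]
ft_force: [2.4, -3.4, 11.0]
grip_width: 0.0158
blue 220 [[392, 181], [376, 189], [369, 177], [372, 171], [390, 175]]
grey 319 [[396, 180], [396, 190], [389, 195], [377, 194], [372, 189], [372, 187], [392, 177]]
25.0 [[367.0, 179.0], [371.0, 190.0], [391.0, 182.0], [387.0, 171.0]]
30.0 [[367.0, 180.0], [372.0, 190.0], [391.0, 181.0], [387.0, 170.0]]
35.0 [[367.0, 180.0], [373.0, 190.0], [392.0, 180.0], [386.0, 170.0]]
t 26.73 p [0.5434 0.2161 0.1739] head 24.26 q [ 0.19  0.53  1.59 -0.    1.01 -0.23] F [ 2.2 -4.1 10.4] w 0.0161
shift [-2.8 -7.1 -3.8] turn -0.0
```

Contact is at 13 N and the grip is sliding, so the barrel's taper is on the rim. I'll open the jaws slightly to 22 mm, so the cell stays caged but can settle under gravity.

```bash
python3 -m pendant '[[[0,0,-2],0],[[0,0,0],0],[[0,0,0],0],[[0,0,0],0]]' 22 8
python3 k.py 
python3 g.py 0.5379 0.2214 0.1776 24.3
python3 - <<'E'
from h import *
c=camera("scene");d=np.load("port.npz");o,X,Y,Z=(d[k] for k in"oXYZ")
for off in(0,.012,.02):
    f=lambda x,y,s:o+X*x+Y*y+Z*(off+s)
    R=np.array([f(.03*np.cos(t),.03*np.sin(t),.006) for t in np.linspace(0,6.28,90)]);q=proj(c,R)
    print(off,"bar TL,BL,BR,TR",proj(c,[f(-.025,0,.046),f(-.025,0,.006),f(.025,0,.006),f(.025,0,.046)]).round(0).tolist(),"flange L",q[q[:,0].argmin()].round(0),"R",q[q[:,0].argmax()].round(0),"low",q[q[:,1].argmax()].round(0))
E
```

```text
time: 27.22
position: [0.5388, 0.2171, 0.1722]
tool_rot: [0.978, 0.21, -0.001, -0.0]
ft_force: [-1.2, 0.6, 0.6]
grip_width: 0.0218
blue 220 [[392, 181], [377, 189], [370, 181], [370, 177], [379, 172], [390, 175]]
grey 313 [[395, 178], [396, 190], [389, 195], [378, 194], [373, 191], [372, 187], [393, 176]]
130 ...............###...#############..#########################...................
132 ...............####....######################################...................
134 ...............#####...###.y.###############################....................
136 .....................######.yy##############################....................
138 ...................g#########.y############################.....................
140 ....................#######.##.y.########....ggg.yyy.#####......................
142 .....................####yyyyy.#..##########################....................
144 ......................##yy.....###y##########################...................
146 .......................#.y.....####y.######.yyyyy..#..yyy#####.B................
148 ........................
[... 2290 characters left out ...]
.............................................................
204 ................................................................................
t 27.27 p [0.5388 0.2171 0.1722] head 24.23 q [ 0.19  0.53  1.59  0.    1.02 -0.23] F [-0.2  0.4  0.3] w 0.0221
shift [ 0.9 -4.3 -5.4] turn -0.1
0 bar TL,BL,BR,TR [[371.0, 181.0], [376.0, 191.0], [395.0, 182.0], [391.0, 172.0]] flange L [374. 190.] R [398. 185.] low [383. 196.]
0.012 bar TL,BL,BR,TR [[370.0, 177.0], [375.0, 188.0], [394.0, 179.0], [389.0, 168.0]] flange L [372. 186.] R [397. 181.] low [381. 193.]
0.02 bar TL,BL,BR,TR [[369.0, 175.0], [374.0, 186.0], [393.0, 177.0], [388.0, 166.0]] flange L [371. 184.] R [396. 179.] low [380. 191.]
```

The mask matches the model for a cell at 30°, resting with its flange about 12 mm off the collar (bar TL (370,177), BL (377,189)). The tang is therefore on the disc. I'll centre the jaws on the bore axis, grip lightly and turn towards the measured 0.35 rad, pressing slightly.

```bash
python3 -m pendant '[[[0.5,-4.3,-5],0],[[0,0,0],0],[[0,0,0],0]]' 
python3 -m pendant '[[[0,0,0],0],[[0,0,0],0],[[0,0,0],0],[[0,0,0],0]]' 0 6
python3 -m pendant '[[[0,0,0],-4],[[0,0,0],-4],[[0,0,0],-4],[[0,0,0],0]]' 
python3 k.py |head -2
python3 g.py 0.5379 0.2214 0.1776 24.3
```

```text
time: 27.7
position: [0.5378, 0.2213, 0.1778]
tool_rot: [0.978, 0.21, 0.0, 0.0]
ft_force: [0.1, -0.4, -1.0]
grip_width: 0.022
time: 28.2
position: [0.538, 0.2212, 0.1777]
tool_rot: [0.978, 0.21, 0.0, 0.0]
ft_force: [0.8, -1.0, 0.8]
grip_width: 0.0159
time: 28.7
position: [0.5388, 0.2219, 0.1781]
tool_rot: [0.951, 0.31, 0.001, -0.0]
ft_force: [1.4, 2.0, 0.5]
grip_width: 0.0162
blue 258 [[392, 178], [392, 180], [377, 190], [370, 181], [370, 178], [380, 171]]
grey 349 [[396, 180], [396, 190], [391, 194], [379, 194], [372, 189], [372, 187], [392, 176]]
t 28.75 p [0.5388 0.2218 0.178 ] head 36.12 q [ 0.2   0.52  1.59  0.    1.03 -0.43] F [2.  2.6 1. ] w 0.0164
shift [-0.9 -0.2  0.4] turn 11.8
```

```bash
python3 -m pendant '[[[0,0,1],-2],[[0,0,1],-1],[[0,0,0],-1],[[0,0,0],0]]' 
python3 -m pendant '[[[0,0,1],-1],[[0,0,0],-1],[[0,0,0],-1],[[0,0,0],0]]' 
python3 k.py |head -2
python3 -m pendant '[[[0,0,1],-1],[[0,0,0],-1],[[0,0,0],-1],[[0,0,0],0]]' 
python3 k.py |head -2
python3 g.py 0.5379 0.2214 0.1776 24.3
```

```text
time: 29.25
position: [0.5398, 0.2215, 0.1772]
tool_rot: [0.939, 0.344, 0.002, 0.0]
ft_force: [1.8, 1.2, 5.9]
grip_width: 0.017
time: 29.75
position: [0.5404, 0.2215, 0.1767]
tool_rot: [0.93, 0.368, 0.003, 0.001]
ft_force: [2.9, 1.2, 8.3]
grip_width: 0.0175
blue 260 [[392, 179], [378, 190], [370, 182], [374, 174], [381, 171]]
grey 358 [[395, 178], [396, 190], [393, 193], [381, 195], [373, 191], [372, 187], [392, 176]]
time: 30.3
position: [0.5407, 0.2215, 0.176]
tool_rot: [0.92, 0.393, 0.004, 0.001]
ft_force: [3.0, 2.4, 9.2]
grip_width: 0.018
blue 258 [[374, 165], [392, 179], [378, 190], [370, 182]]
grey 359 [[395, 178], [396, 190], [393, 193], [384, 196], [373, 191], [372, 187], [391, 176]]
t 30.35 p [0.5407 0.2216 0.176 ] head 46.23 q [ 0.2   0.53  1.59 -0.    1.02 -0.61] F [2.  1.6 8.7] w 0.0182
shift [-2.  -1.9 -1.6] turn 21.9
```

```bash
cat > f.py <<'E'
from h import *
c=camera("scene");d=np.load("port.npz");o,X,Y,Z=(d[k] for k in"oXYZ")
for off in(0,.006,.012):
  for ph in(0,10,20,30):
    r=np.radians(ph);b=X*np.cos(r)+Y*np.sin(r);n=-X*np.sin(r)+Y*np.cos(r)
    f=lambda x,y,s:o+b*x+n*y+Z*(off+s)
    print(off,ph,proj(c,[f(-.025,-.008,.046),f(-.025,-.008,.006),f(.025,-.008,.006),f(.025,-.008,.046)]).round(1).tolist())
E
python3 f.py; python3 k.py | sed -n '22,38p'
```

```text
0 0 [[372.4, 182.8], [377.4, 193.4], [396.5, 184.5], [392.0, 173.5]]
0 10 [[373.6, 183.5], [378.7, 194.2], [396.2, 183.2], [391.7, 172.2]]
0 20 [[375.1, 184.1], [380.2, 194.7], [395.6, 182.0], [391.1, 171.0]]
0 30 [[376.8, 184.4], [381.8, 195.1], [394.7, 181.0], [390.1, 170.0]]
0.006 0 [[371.6, 181.1], [376.7, 191.8], [395.9, 182.9], [391.2, 171.8]]
0.006 10 [[372.9, 181.9], [377.9, 192.6], [395.6, 181.6], [391.0, 170.5]]
0.006 20 [[374.4, 182.4], [379.4, 193.2], [395.0, 180.4], [390.4, 169.3]]
0.006 30 [[376.1, 182.7], [381.1, 193.5], [394.1, 179.3], [389.4, 168.3]]
0.012 0 [[370.8, 179.5], [375.9, 190.3], [395.2, 181.3], [390.5, 170.1]]
0.012 10 [[372.1, 180.2], [377.2, 191.0], [394.9, 179.9], [390.2, 168.8]]
0.012 20 [[373.6, 180.8], [378.7, 191.6], [394.3, 178.8], [389.6, 167.6]]
0.012 30 [[375.3, 181.1], [380.3, 191.9], [393.4, 177.7], [388.7, 166.6]]
168 .............................B########..#########B........####################BB
170 ..............................#####..B.#########..........################B.....
172 ............................B####..BBBB########..........
[... 513 characters left out ...]
....................
186 ............................BBBBBBBBBBBggggggggggggg............................
188 ...........................gg.BBBBBBBggggggggggggggg............................
190 ............................ggg.BBgggggggggggggggggg............................
192 .............................ggggggggggggggggggggg..............................
194 ................................ggggggggggggggg.................................
196 .......................................g..g.....................................
198 ................................................................................
200 ................................................................................
```

The bar stands at about 18–20° and hasn't dropped yet. I'll loosen the jaws to remove the side load and look.

```bash
python3 -m pendant '[[[0,0,-2],0],[[0,0,0],0],[[0,0,0],0]]' 21 6
python3 k.py | sed -n '1,2p;22,38p'; python3 g.py 0.5379 0.2214 0.1776 42
```

```text
time: 30.82
position: [0.5373, 0.221, 0.1752]
tool_rot: [0.92, 0.393, -0.001, -0.0]
ft_force: [1.8, 0.4, 0.9]
grip_width: 0.0213
blue 265 [[392, 178], [377, 190], [370, 181], [374, 173], [384, 166]]
grey 350 [[395, 178], [396, 190], [393, 193], [379, 194], [373, 191], [372, 187], [392, 175]]
168 ............................B########..B#########B........####################BB
170 ............................B#####..BB.#########.........####.##########BB......
172 ............................###..BBBBBB########..........##########BBB..........
174 ...............................BBBBBB.#########..........#####B.................
176 ...........................BBBBBBBBBB#########.gg...............................
178 .........................BBBBBBBBBBBB#######BBBBggg.............................
180 ..........................BBBBBBBBBBBB##BBBBBBB.gggg.......y....................
182 ..........................BBBBBBBBBBBBBBBBBBgggggggg...yy.......................
184 ............................BBBBBBBBBBBBB.gggggggggg............................
186 .............................BBBBBBBBB.gggggggggggg.............................
188 ...........................gg.BBBBBBgggggggggggggggg............................
190 ............................ggggB.gggggggggggggggggg............................
192 ..............................gggggggggggggggggggg..............................
194 ..................................gggggggg...gg.................................
196 ..........................................g.....................................
198 ................................................................................
200 ................................................................................
t 30.88 p [0.5374 0.221  0.1752] head 46.23 q [ 0.2   0.53  1.59 -0.    1.03 -0.61] F [0.9 0.7 0.5] w 0.0209
shift [ 0.7  0.1 -2.4] turn 4.2
```

```bash
python3 -m pendant '[[[0,0,0],0],[[0,0,0],0],[[0,0,0],0]]' 0 10
python3 k.py | head -2
python3 -m pendant '[[[0,0,1],0],[[0,0,1],-1],[[0,0,0],-1],[[0,0,0],-1],[[0,0,0],0]]'
python3 k.py | head -2
python3 -m pendant '[[[0,0,0],-1],[[0,0,0],-1],[[0,0,0],-1],[[0,0,0],-1],[[0,0,0],0]]'
python3 k.py | head -2; python3 g.py 0.5379 0.2214 0.1776 42
```

```text
time: 31.25
position: [0.5374, 0.2214, 0.1753]
tool_rot: [0.92, 0.392, -0.0, -0.0]
ft_force: [0.5, 1.3, -0.1]
grip_width: 0.0185
blue 272 [[392, 178], [377, 190], [370, 179], [373, 170], [382, 169]]
grey 347 [[396, 180], [396, 190], [391, 194], [379, 194], [372, 189], [372, 187], [392, 176]]
time: 31.92
position: [0.5391, 0.2215, 0.1747]
tool_rot: [0.909, 0.417, 0.002, 0.0]
ft_force: [1.3, 0.9, 5.9]
grip_width: 0.0183
blue 264 [[391, 177], [391, 180], [378, 190], [370, 181], [373, 174], [384, 166]]
grey 343 [[395, 178], [396, 190], [389, 195], [378, 194], [373, 191], [372, 187], [392, 176]]
time: 32.6
position: [0.5397, 0.2219, 0.1748]
tool_rot: [0.894, 0.448, 0.002, 0.0]
ft_force: [2.2, 2.9, 5.1]
grip_width: 0.0192
blue 267 [[385, 168], [391, 180], [378, 191], [370, 181], [382, 168]]
grey 360 [[395, 178], [396, 190], [393, 193], [381, 195], [373, 191], [372, 187], [392, 176]]
t 32.65 p [0.5397 0.2219 0.1747] head 53.2 q [ 0.2   0.53  1.59  0.    1.02 -0.73] F [3.2 2.5 5.7] w 0.019
shift [-1.4 -1.1 -2.9] turn 11.2
```

The opening grows instead of the bar following, so I need to know the bar's true angle. I'll let go, move the gripper aside and measure bar against flange in the top view by mask.

```bash
python3 -m pendant '[[[0,0,-1],0],[[0,0,0],0],[[0,0,-40],0],[[0,0,-50],0],[[24,-44,0],0],[[24,-44,0],0],[[24,-44,0],0],[[0,0,0],0]]' 40
cat > b.py <<'E'
from h import *
c=camera("top");p=c["pixels"];h=cv2.cvtColor(p,cv2.COLOR_BGR2HSV)
d=np.load("port.npz");o,X,Y,Z=(d[k] for k in"oXYZ")
# rectify the port plane at heights: map blue mask pixels in the collar region
q=proj(c,[o+Z*.05])[0];print("around",q.round(0))
x0,y0=118,198
bl=(h[...,0]>100)&(h[...,0]<130)&(h[...,1]>130)
for r in range(y0,y0+48):print(r,"".join("#" if h[r,x,2]<50 else "B" if bl[r,x] and h[r,x,2]>150 else "b" if bl[r,x] else "y" if 12<h[r,x,0]<35 and h[r,x,1]>110 else "W" if h[r,x,2]>165 else "." for x in range(x0,x0+50)))
np.savez("pics/top2.npz",**c)
E
python3 b.py
```

```text
time: 33.65
position: [0.4721, 0.3596, 0.2634]
tool_rot: [0.893, 0.45, -0.002, 0.0]
ft_force: [0.5, 0.3, -0.1]
grip_width: 0.0402
around [145. 215.]
198 bbbbbbbbbbbbbbbbbbbbbbbbbbbbbbbbbbbbbbbbbbbbbbbbbb
199 bbbbbbbbbbbbbbbbbbbbbbbbbbbbbbbbbbbbbbbbbbbbbbbbbb
200 bbbbbbbbbbbbbbbbbbbbbbbbbbbbbbbb...bbbbbbbbbbbbbbb
201 bbbbbbbbbbbbbbbbbbbbbbbbbbbb.......bbbbbbbbbbbbbbb
202 bbbbbbbbbbbbbbbbbbbbbbbb............bbbbbbbbbbbbbb
203 bbbbbbbbbbbbbbbbbbbb................bbbbbbbbbbbbbb
204 bbbbbbbbbbbbbbbbb....................bbbbbbbbbbbbb
205 bbbbbbbbbbbbb........................bbbbbbbbbbbbb
206 bbbbbbbbb............................bbbbbbbbbbbbb
207 bbbbb............................bbb.bbbbbbbbbbbbb
208 bb.....................WWWW....bBBBBbbbbbbbbbbbbbb
209 b...................WWWWWWWWW.BBBBBBBbbbbbbbbbbbbb
210 b..................WWWWWWWWW.BBBBBBBbbbbbbbbbbbbbb
211 b.................WWWWWWWWWBBBBBBBbbb..bbbbbbbbbbb
212 b................WWWWWWWWBBBBBBBBbbb....bbbbbbbbbb
213 bb..............WWWWWWWBBBBBBBbbbbb.....bbbbbbbbbb
214 bb..............WWWWWBBBBBBBBbbbbb......bbbbbbbbbb
215 bb..........
[... 988 characters left out ...]
................................bbbbbbbb
234 bbbbbbbbb..............................bbbbbbbbbbb
235 bbbbbbbbb...........................bbbbbbbbbbbbbb
236 bbbbbbbbbb.......................bbbbbbbbbbbbbbbbb
237 bbbbbbbbbb...................bbbbbbbbbbbbbbbbbbbbb
238 bbbbbbbbbb................bbbbbbbbbbbbbbbbbbbbbbbb
239 bbbbbbbbbbb............bbbbbbbbbbbbbbbbbbbbbbbbbbb
240 bbbbbbbbbbb.........bbbbbbbbbbbbbbbbbbbbbbbbbbbbbb
241 bbbbbbbbbbbb.....bbbbbbbbbbbbbbbbbbbbbbbbbbbbbbbbb
242 bbbbbbbbbbbbbbbbbbbbbbbbbbbbbbbbbbbbbbbbbbbbbbbbbb
243 bbbbbbbbbbbbbbbbbbbbbbbbbbbbbbbbbbbbbbbbbbbbbbbbbb
244 bbbbbbbbbbbbbbbbbbbbbbbbbbbbbbbbbbbbbbbbbbbbbbbbbb
245 bbbbbbbbbbbbbbbbbbbbbbbbbbbbbbbbbbbbbbbbbbbbbbbbbb
```

```bash
cat > a.py <<'E'
from h import *
c=camera("top");p=c["pixels"];h=cv2.cvtColor(p,cv2.COLOR_BGR2HSV)
d=np.load("port.npz");o,X,Y,Z=(d[k] for k in"oXYZ")
w=np.zeros(h.shape[:2],bool);w[203:230,130:160]=1
m=w&(h[...,0]>100)&(h[...,0]<130)&(h[...,1]>130)&(h[...,2]>150)
fl=w&(h[...,2]>165)&(h[...,1]<90)
def pl(uv,z):
    s,v=ray(c,uv);k=o+Z*z;t=s+v*(((k-s)@Z)/(v@Z))-o;return np.array([t@X,t@Y])*1e3
ys,xs=np.nonzero(m)
allb=cv2.convexHull(np.argwhere((fl|m))[:,::-1].astype(np.int32))
for off in(0,.012):
    P=np.array([pl(q,off+.046) for q in zip(xs,ys)],np.float32);r=cv2.minAreaRect(P)
    _,s,vt=np.linalg.svd(P-P.mean(0));a=np.degrees(np.arctan2(vt[0,1],vt[0,0]))%180
    F=np.array([pl(q,off+.006) for q in allb[:,0]],np.float32)
    FF=np.array([pl(q[::-1],off+.006) for q in np.argwhere(fl)],np.float32)
    cc,rr=cv2.minEnclosingCircle(FF)
    print(off,"bar ctr",P.mean(0).round(1),"angle",a.round(1),"rect",np.round(r[1],1),"flange circ",np.round(cc,1),round(rr,1))
E
python3 a.py; python3 g.py 0.5379 0.2214 0.178 42
```

```text
0 bar ctr [-6.9 -8.9] angle 12.2 rect [45.3  9.5] flange circ [-5.8 -5.3] 29.0
0.012 bar ctr [-3.2 -6. ] angle 12.2 rect [44.8  9.4] flange circ [-2.2 -2.5] 28.6
t 33.75 p [0.4741 0.3573 0.2636] head 53.32 q [ 0.46  0.44  1.46 -0.    1.24 -0.47] F [ 0.1 -0.3 -0.1] w 0.0399
shift [-70.6 132.3  85.8] turn 11.3
```

The top view gives a bar angle of 12–15°, short of the slot's 18–22°. Pressing held it back, and the deep, mismatched pad contact did too. I'll re-grip only the top of the bar, turn without pressing, then let it drop.

```bash
python3 -m pendant '[[[0,0,0],8.5],[[0,0,0],8.5],[[0,0,0],0]]'
python3 g.py 0.5406 0.2153 0.189 36.3
```

```text
time: 34.12
position: [0.4757, 0.3561, 0.2642]
tool_rot: [0.95, 0.311, -0.001, 0.001]
ft_force: [0.5, -0.5, -1.0]
grip_width: 0.0401
t 34.12 p [0.4757 0.3561 0.2642] head 36.21 q [ 0.46  0.44  1.46 -0.    1.24 -0.18] F [ 0.5 -0.5 -1. ] w 0.0401
shift [-30.7 151.9  75.3] turn -0.1
```

```bash
python3 -m pendant '[[[-10,50,0],0],[[-10,51,0],0],[[-10,51,0],0],[[0,0,30],0],[[0,0,30],0],[[0,0,15],0],[[0,0,0],0],[[0,0,0],0]]'
python3 g.py 0.5406 0.2153 0.189 36.3
python3 -m pendant '[[[0,0,0],0],[[0,0,0],0],[[0,0,0],0],[[0,0,0],0]]' 0 15
python3 -m pendant '[[[0,0,0],-2],[[0,0,0],-2],[[0,0,0],-2],[[0,0,0],-1],[[0,0,0],0]]'
python3 k.py | head -2
python3 g.py 0.5406 0.2153 0.189 36.3
```

```text
time: 35.12
position: [0.5416, 0.2177, 0.1906]
tool_rot: [0.95, 0.311, 0.001, 0.0]
ft_force: [-0.0, -0.8, -0.8]
grip_width: 0.0403
t 35.12 p [0.5416 0.2177 0.1906] head 36.26 q [ 0.19  0.51  1.57 -0.    1.06 -0.44] F [-0.  -0.8 -0.8] w 0.0403
shift [-2.3  1.3  1.6] turn -0.0
time: 35.62
position: [0.5413, 0.2178, 0.1901]
tool_rot: [0.95, 0.311, 0.001, -0.0]
ft_force: [0.9, 0.7, 0.8]
grip_width: 0.0125
time: 36.25
position: [0.542, 0.2175, 0.1907]
tool_rot: [0.929, 0.369, 0.001, 0.001]
ft_force: [0.9, -0.4, 5.3]
grip_width: 0.0009
blue 305 [[389, 172], [391, 179], [377, 190], [369, 178], [378, 172]]
grey 349 [[395, 178], [396, 190], [389, 195], [373, 191], [372, 187], [392, 176]]
t 36.3 p [0.5421 0.2175 0.1907] head 43.29 q [ 0.19  0.51  1.57 -0.    1.06 -0.56] F [ 1.4 -0.5  5.3] w 0.0005
shift [-2.6  0.6  1.7] turn 7.0
```

The jaws closed over the top of the bar, so that grip was too high. I'll open, go 8 mm lower and retry.

```bash
python3 -m pendant '[[[0,0,-5],4],[[0,0,-10],3],[[0,0,0],0],[[0,0,0],0]]' 40
python3 g.py 0.5392 0.2185 0.181 36.3
```

```text
time: 36.8
position: [0.5402, 0.2173, 0.204]
tool_rot: [0.95, 0.311, -0.001, -0.0]
ft_force: [-0.4, -0.1, 0.5]
grip_width: 0.0326
t 36.8 p [0.5402 0.2173 0.204 ] head 36.29 q [ 0.19  0.49  1.56 -0.    1.09 -0.44] F [-0.4 -0.1  0.5] w 0.0326
shift [-0.1 -1.5 23. ] turn -0.0
```

```bash
python3 -m pendant '[[[0,-1.5,12],0],[[0,0,11],0],[[0,0,0],0]]'
python3 -m pendant '[[[0,0,0],0],[[0,0,0],0],[[0,0,0],0],[[0,0,0],0]]' 0 12
python3 -m pendant '[[[0,0,0],-2],[[0,0,0],-2],[[0,0,0],-2],[[0,0,0],-1],[[0,0,0],0]]'
python3 k.py | head -2
python3 g.py 0.5392 0.2185 0.181 36.3
```

```text
time: 37.17
position: [0.5387, 0.2185, 0.1798]
tool_rot: [0.95, 0.311, -0.002, -0.0]
ft_force: [0.7, 0.5, 0.2]
grip_width: 0.0399
time: 37.67
position: [0.54, 0.2188, 0.182]
tool_rot: [0.95, 0.311, 0.0, -0.0]
ft_force: [-0.3, 0.9, 0.5]
grip_width: 0.0156
time: 38.3
position: [0.5404, 0.219, 0.1818]
tool_rot: [0.93, 0.368, 0.001, -0.0]
ft_force: [0.9, 1.5, 0.5]
grip_width: 0.0161
blue 273 [[392, 179], [377, 190], [370, 181], [374, 163], [390, 174]]
grey 348 [[395, 178], [396, 190], [393, 193], [378, 194], [373, 191], [372, 187], [392, 176]]
t 38.35 p [0.5404 0.219  0.1818] head 43.21 q [ 0.19  0.52  1.58  0.    1.04 -0.56] F [ 1.1  2.1 -0.8] w 0.0159
shift [-1.2 -0.4  0.8] turn 6.9
```

The bar now follows, with the width staying at 16 mm and φ about 21°. I'll press lightly while turning a few degrees more.

```bash
python3 -m pendant '[[[0,0,1],0],[[0,0,0.5],-1],[[0,0,0],-1],[[0,0,0],0]]'
python3 k.py | head -2
python3 -m pendant '[[[0,0,0.5],-1],[[0,0,0],-1],[[0,0,0],0]]'
python3 k.py | head -2
python3 -m pendant '[[[0,0,0],0],[[0,0,0],0]]' 24
python3 k.py | head -2
python3 g.py 0.5392 0.2185 0.181 36.3
```

```text
time: 38.85
position: [0.5412, 0.2191, 0.1814]
tool_rot: [0.923, 0.384, 0.002, 0.0]
ft_force: [1.0, 1.0, 6.4]
grip_width: 0.0162
blue 268 [[390, 174], [391, 180], [378, 191], [375, 189], [370, 181], [375, 173], [380, 171]]
grey 352 [[395, 178], [396, 190], [387, 196], [373, 191], [372, 187], [392, 176]]
time: 39.28
position: [0.5417, 0.2192, 0.1813]
tool_rot: [0.916, 0.4, 0.002, 0.0]
ft_force: [1.0, 1.4, 7.0]
grip_width: 0.016
blue 274 [[390, 174], [391, 179], [378, 191], [370, 181], [376, 173]]
grey 348 [[396, 180], [396, 190], [391, 194], [384, 196], [372, 190], [372, 187], [392, 176]]
time: 39.58
position: [0.5392, 0.2183, 0.1792]
tool_rot: [0.916, 0.401, -0.001, 0.0]
ft_force: [-0.1, -0.5, 0.2]
grip_width: 0.0226
blue 267 [[391, 177], [391, 180], [378, 191], [370, 181], [376, 172], [381, 171]]
grey 341 [[395, 178], [396, 190], [393, 193], [381, 195], [373, 191], [372, 187], [392, 176]]
t 39.62 p [0.5391 0.2183 0.179 ] head 47.24 q [ 0.19  0.52  1.59 -0.    1.04 -0.63] F [0.2 0.4 0.1] w 0.0235
shift [ 0.2 -0.1 -2. ] turn 10.9
```

It hasn't dropped. I'll recheck the slot's angle numerically on the first top image, using the widest gap between the two brass segments, and measure the bar's angle again from above.

```bash
python3 - <<'E'
from h import *
c=dict(np.load("pics/top0.npz"));d=np.load("port.npz");o,X,Y,Z=(d[k] for k in"oXYZ")
p=cv2.resize(c["pixels"],None,fx=4,fy=4,interpolation=cv2.INTER_CUBIC);h=cv2.cvtColor(p,cv2.COLOR_BGR2HSV)
for vt in(90,120,140):
    m=((h[...,0]>10)&(h[...,0]<35)&(h[...,1]>90)&(h[...,2]>vt)).astype(np.uint8)
    w=np.zeros_like(m);w[4*208:4*234,4*132:4*152]=1;n,L,st,_=cv2.connectedComponentsWithStats(m&w)
    k=np.argsort(-st[1:,4])[:2]+1
    S=[]
    for i in k:
        q=np.argwhere(L==i)[:,::-1]
        S.append(np.array([(lambda s,v:(lambda t:[t@X*1e3,t@Y*1e3])(s+v*(((o-Z*.036-s)@Z)/(v@Z))-o))(*ray(c,((a+.5)/4-.5,(b+.5)/4-.5))) for a,b in q[::3]]))
    best=max(((max(( (S[0]@nn).min()-(S[1]@nn).max()),((S[1]@nn).min()-(S[0]@nn).max())),a,(S[0]@nn).min(),(S[0]@nn).max(),(S[1]@nn).min(),(S[1]@nn).max()) for a in range(0,100,2) for nn in [np.array([-np.sin(np.radians(a)),np.cos(np.radians(a))])]))
    print(vt,st[k,4],np.round(best,1))
E
python3 -m pendant '[[[0,0,-45],0],[[0,0,-45],0],[[12,-48,0],0],[[12,-48,0],0],[[12,-48,0],0],[[0,0,0],0]]' 40
python3 a.py; python3 b.py | sed -n '10,32p'
```

```text
90 [791 550] [ 13.2  26.  -23.5  -7.4   5.9  19.5]
120 [633 485] [ 15.8  24.  -22.2  -8.8   7.   19.2]
140 [492 408] [ 17.7  26.  -21.1  -9.6   8.1  19.4]
time: 40.38
position: [0.4558, 0.3448, 0.269]
tool_rot: [0.915, 0.403, -0.001, -0.0]
ft_force: [0.5, 0.2, 0.1]
grip_width: 0.0397
0 bar ctr [-6.7 -9.4] angle 18.2 rect [45.9 11.5] flange circ [-5.6 -5.6] 29.4
0.012 bar ctr [-3.  -6.4] angle 18.2 rect [45.3 11.3] flange circ [-2.1 -2.9] 29.0
206 bbbbbbbbb........................b...bbbbbbbbbbbbb
207 bbbbb...........................bBBb..bbbbbbbbbbbb
208 bb....................WWWWW...bBBBBB..bbbbbbbbbbbb
209 b...................WWWWWWWWWBBBBBBBb.bbbbbbbbbbbb
210 b.................WWWWWWWWWWBBBBBBBbb..bbbbbbbbbbb
211 b................WWWWWWWWWWBBBBBBBbb...bbbbbbbbbbb
212 b................WWWWWWWWBBBBBBBbbb.....bbbbbbbbbb
213 bb..............WWWWWWWBBBBBBBbbbb......bbbbbbbbbb
214 bb..............WWWWWWBBBBBBBbbbb........bbbbbbbbb
215 bb.............WWWWW.BBBBBBbbbbb.........bbbbbbbbb
216 bbb............WWWW.bBBBBBbbbb...WWW.....bbbbbbbbb
217 bbb............WWW..bbBBbbbbb..WWWWW.....bbbbbbbbb
218 bbb............WWW.bbbbbbbb...WWWWWW......bbbbbbbb
219 bbbb...........WWW.bbbbbb...WWWWWWWW......bbbbbbbb
220 bbbb............WW.bbbbb...WWWWWWWWW.......bbbbbbb
221 bbbbb...........WW..bb....WWWWWWWWWW.......bbbbbbb
222 bbbbb............WW.....WWWWWWWWWWW........bbbbbbb
223 bbbbb............WWW..WWWWWWWWWWWWW.........bbbbbb
224 bbbbbb...yy.......WWWWWWWWWWWWWWWW..........bbbbbb
225 bbbbbb..............WWWWWWWWWWWW............bbbbbb
226 bbbbbb................WWWWWWWW...............bbbbb
227 bbbbbbb......................................bbbbb
228 bbbbbbb.......................................bbbb
```

The robust slot estimate is 24–26°, while the bar stands at about 18°. It needs about 7° more, so I'll go back and turn further.

```bash
python3 g.py 0.5392 0.2185 0.180 45.3
python3 -m pendant '[[[-12,48,0],0],[[-12,48,0],0],[[-12,48,0],2],[[0,0,45],0],[[0,0,43],0],[[0,0,0],0],[[0,0,0],0]]'
python3 g.py 0.5392 0.2185 0.180 45.3
```

```text
t 40.48 p [0.4582 0.3427 0.2691] head 47.31 q [ 0.45  0.4   1.51 -0.    1.23 -0.38] F [ 0.9  0.6 -0.1] w 0.04
shift [-36.3 143.7  89.2] turn 2.0
time: 41.35
position: [0.5413, 0.2181, 0.1827]
tool_rot: [0.923, 0.384, 0.001, 0.0]
ft_force: [0.5, 0.3, 0.7]
grip_width: 0.0395
t 41.35 p [0.5413 0.2181 0.1827] head 45.16 q [ 0.19  0.52  1.58 -0.    1.04 -0.6 ] F [0.5 0.3 0.7] w 0.0395
shift [-1.2 -1.8  2.7] turn -0.1
```

```bash
python3 -m pendant '[[[0,-1,1.5],0],[[0,0,0],0],[[0,0,0],0],[[0,0,0],0],[[0,0,0],0]]' 0 15
python3 -m pendant '[[[0,0,0],-2],[[0,0,0],-2],[[0,0,0],-2],[[0,0,0],0]]'
python3 k.py | head -2
python3 -m pendant '[[[0,0,1],-1],[[0,0,0.5],-1],[[0,0,0],-1],[[0,0,0],0]]'
python3 k.py | head -2
python3 -m pendant '[[[0,0,0],-1],[[0,0,0],-1],[[0,0,0],-1],[[0,0,0],0]]'
python3 k.py | head -2;python3 g.py 0.5392 0.2185 0.180 45.3
```

```text
time: 41.98
position: [0.5401, 0.2199, 0.1809]
tool_rot: [0.923, 0.384, 0.001, 0.0]
ft_force: [0.1, 0.0, 3.6]
grip_width: 0.016
time: 42.48
position: [0.5406, 0.2199, 0.1807]
tool_rot: [0.902, 0.432, 0.002, 0.0]
ft_force: [3.8, 3.5, 5.4]
grip_width: 0.0164
blue 281 [[373, 169], [381, 170], [391, 176], [391, 179], [379, 191], [371, 182]]
grey 361 [[395, 178], [396, 190], [393, 193], [384, 196], [373, 191], [372, 187], [392, 176]]
time: 43.02
position: [0.5414, 0.22, 0.1803]
tool_rot: [0.89, 0.456, 0.003, 0.001]
ft_force: [2.9, 3.0, 8.4]
grip_width: 0.016
blue 289 [[384, 167], [391, 179], [378, 191], [371, 180]]
grey 365 [[395, 178], [396, 190], [393, 193], [384, 196], [373, 191], [372, 187], [392, 176]]
time: 43.58
position: [0.5417, 0.22, 0.1804]
tool_rot: [0.878, 0.479, 0.003, 0.001]
ft_force: [4.1, 3.1, 9.8]
grip_width: 0.0163
blue 283 [[384, 168], [391, 179], [378, 191], [371, 181]]
grey 362 [[395, 178], [397, 184], [396, 190], [393, 193], [384, 196], [373, 191], [372, 187], [392, 176]]
t 43.62 p [0.5417 0.22   0.1804] head 57.18 q [ 0.19  0.52  1.58  0.    1.03 -0.8 ] F [3.6 3.5 9. ] w 0.0166
shift [-2.6 -1.3  0.4] turn 11.9
```

```bash
python3 -m pendant '[[[0,0,-2],0],[[0,0,0],0],[[0,0,0],0]]' 22
python3 k.py | head -2;python3 g.py 0.5392 0.2185 0.180 45.3
```

```text
time: 44.0
position: [0.5377, 0.2188, 0.1795]
tool_rot: [0.878, 0.479, -0.002, -0.0]
ft_force: [0.8, -0.1, -0.2]
grip_width: 0.0218
blue 291 [[372, 166], [384, 167], [391, 177], [379, 190], [375, 188], [371, 181]]
grey 364 [[395, 178], [396, 190], [389, 195], [373, 191], [372, 186], [392, 176]]
t 44.05 p [0.5378 0.2189 0.1796] head 57.24 q [ 0.19  0.52  1.59 -0.    1.04 -0.8 ] F [ 0.5 -0.4  0.9] w 0.0219
shift [ 0.4  1.4 -0.4] turn 11.9
```

Still up, with the bar at about 25°. I'll sweep with loose jaws at 18 mm, so the cell stays square in the bore and can drop.

```bash
python3 -m pendant '[[[0,0,0],0],[[0,0,0],-3],[[0,0,0],-3],[[0,0,0],-3],[[0,0,0],0]]' 18.5
python3 k.py | head -2
python3 -m pendant '[[[0,0,0],-3],[[0,0,0],-3],[[0,0,0],-3],[[0,0,0],0]]'
python3 k.py | head -2;python3 g.py 0.5392 0.2185 0.180 45.3
```

```text
time: 44.68
position: [0.5386, 0.2192, 0.18]
tool_rot: [0.838, 0.546, -0.001, -0.0]
ft_force: [0.5, -0.1, -1.9]
grip_width: 0.0184
blue 296 [[385, 167], [390, 179], [380, 192], [377, 191], [371, 181], [380, 167]]
grey 372 [[396, 180], [396, 190], [387, 196], [377, 194], [372, 190], [372, 187], [391, 176]]
time: 45.22
position: [0.5391, 0.2195, 0.1806]
tool_rot: [0.793, 0.61, -0.0, -0.0]
ft_force: [-0.0, -1.2, -1.0]
grip_width: 0.0186
blue 288 [[386, 167], [390, 178], [381, 192], [376, 189], [372, 181], [379, 168]]
grey 384 [[395, 178], [396, 190], [393, 193], [384, 196], [373, 191], [372, 186], [391, 176]]
t 45.27 p [0.5391 0.2195 0.1806] head 75.13 q [ 0.19  0.52  1.58  0.    1.04 -1.12] F [ 0.   0.2 -1.1] w 0.0187
shift [-0.9  0.3  0.6] turn 29.8
```

The loose jaws carried the bar past the slot, to about 40°, too fast for it to drop. I'll sweep back slowly with the jaws loose, easing the tool downwards so that friction presses lightly.

```bash
python3 -m pendant '[[[0,0,-3],5],[[0,0,0],5],[[0,0,0],4],[[0,0,0.5],2],[[0,0,0.5],1.5],[[0,0,0.5],1.5]]' 18
python3 k.py | head -2
python3 -m pendant '[[[0,0,0.5],1.5],[[0,0,0.5],1.5],[[0,0,0.5],1.5],[[0,0,0.5],1.5],[[0,0,0.5],1.5]]'
python3 k.py | head -2;python3 g.py 0.5392 0.2185 0.180 45.3
```

```text
time: 46.02
position: [0.5393, 0.2195, 0.1822]
tool_rot: [0.882, 0.471, 0.0, 0.0]
ft_force: [0.1, 0.4, 2.2]
grip_width: 0.0178
blue 281 [[384, 167], [390, 179], [380, 192], [372, 182], [380, 169]]
grey 362 [[395, 178], [397, 186], [393, 193], [384, 196], [373, 191], [372, 186], [391, 176]]
time: 46.7
position: [0.539, 0.2195, 0.1792]
tool_rot: [0.911, 0.412, -0.0, -0.0]
ft_force: [-0.0, -0.2, -0.6]
grip_width: 0.0179
blue 296 [[391, 175], [393, 181], [382, 193], [378, 192], [373, 183], [375, 179], [382, 173]]
grey 325 [[398, 184], [397, 191], [392, 195], [382, 197], [374, 192], [374, 189], [394, 179]]
t 46.75 p [0.539  0.2194 0.1792] head 48.58 q [ 0.19  0.52  1.59  0.    1.03 -0.65] F [ 0.3  1.1 -0.5] w 0.0181
shift [-0.6  0.8 -0.8] turn 3.3
```

The mask jumped: flange right edge (398,184), low 197, matching the flush model at φ≈20° (R 398,185; low 196). The tang has dropped into the slot. I'll let go, raise the tool and check.

```bash
python3 -m pendant '[[[0,0,0],0],[[0,0,-20],0],[[0,0,-40],0],[[0,0,-30],0],[[12,-48,0],0],[[12,-48,0],0],[[12,-48,0],0],[[0,0,0],0]]' 40
python3 a.py; python3 k.py | sed -n '1,2p;19,40p'; python3 g.py 0.5392 0.2185 0.180 45.3
```

```text
time: 47.75
position: [0.4524, 0.3438, 0.2696]
tool_rot: [0.91, 0.415, -0.0, -0.0]
ft_force: [0.1, -0.2, -0.2]
grip_width: 0.0398
0 bar ctr [-1.3 -1.5] angle 28.3 rect [46.8 11.7] flange circ [-1.2 -1.4] 29.4
0.012 bar ctr [2.3 1.4] angle 28.3 rect [46.2 11.6] flange circ [2.3 1.3] 29.1
blue 294 [[389, 171], [393, 181], [380, 193], [373, 182], [385, 170]]
grey 181 [[398, 184], [397, 190], [392, 195], [379, 196], [374, 192], [374, 189], [394, 180]]
162 ................................................................................
164 ................................................................................
166 ................................................................................
168 ................................................................................
170 ........................................B.......................................
172 ......................................BBBBBBB...................................
174 ....................................BBBBBBBBBB..................................
176 ..................................BBBBBBBBBBBBBg.
[... 666 characters left out ...]
BBBBgggggggggggg.............................
194 ...............................gggg.ggggggggggggg...............................
196 ..................................ggggggggggg...................................
198 ................................................................................
200 ................................................................................
202 ................................................................................
204 ................................................................................
t 47.85 p [0.4547 0.3417 0.2696] head 48.81 q [ 0.45  0.4   1.52 -0.    1.22 -0.4 ] F [-0.9 -0.3  0.1] w 0.04
shift [-37.  144.6  89.7] turn 3.5
```

The top view agrees: the flange centre shifted by about 15 mm worth of drop, leaving a residual of 1–2 mm, about the calibration error. I'll push it home lightly with closed fingertips on the bar top.

```bash
python3 -m pendant '[[[-12,48,0],0],[[-12,48,0],0],[[-13,47,0],0],[[0,0,30],0],[[0,0,24],0],[[0,0,0],0],[[0,0,0],0]]' 0 10
python3 g.py 0.538 0.2212 0.205 48.6
```

```text
time: 48.72
position: [0.5389, 0.2187, 0.2164]
tool_rot: [0.911, 0.412, 0.001, 0.0]
ft_force: [-0.2, -0.2, -0.1]
grip_width: 0.0006
t 48.73 p [0.5389 0.2187 0.2164] head 48.66 q [ 0.19  0.47  1.55 -0.    1.11 -0.66] F [-0.2 -0.2 -0.1] w 0.0006
shift [ 1.2 -2.3 11.4] turn 0.1
```

```bash
python3 -m pendant '[[[1,-2,5],0],[[0,0,4],0],[[0,0,2],0],[[0,0,2],0],[[0,0,0],0]]'
python3 -m pendant '[[[0,0,2],0],[[0,0,1],0],[[0,0,0],0]]'
python3 -m pendant '[[[0,0,2],0],[[0,0,1],0],[[0,0,0],0]]'
python3 k.py | head -2
```

```text
time: 49.35
position: [0.5369, 0.2215, 0.2025]
tool_rot: [0.911, 0.413, -0.0, -0.0]
ft_force: [-0.1, 0.1, -0.1]
grip_width: 0.0007
time: 49.72
position: [0.5369, 0.2214, 0.1995]
tool_rot: [0.911, 0.412, -0.0, -0.0]
ft_force: [-0.5, 0.5, -0.2]
grip_width: 0.0003
time: 50.1
position: [0.5369, 0.2214, 0.1965]
tool_rot: [0.911, 0.412, -0.0, -0.0]
ft_force: [0.3, 0.6, 1.3]
grip_width: 0.0
blue 347 [[389, 171], [393, 181], [382, 193], [379, 193], [373, 182], [381, 170]]
grey 316 [[398, 184], [397, 191], [392, 195], [384, 197], [378, 196], [374, 192], [374, 189], [394, 179]]
```

```bash
python3 -m pendant '[[[0,0,1],0],[[0,0,1],0],[[0,0,0],0]]'
python3 -m pendant '[[[0,0,1.5],0],[[0,0,1],0],[[0,0,0],0]]'
python3 -m pendant '[[[0,0,1],0],[[0,0,1],0],[[0,0,0],0]]'
python3 k.py | head -2
```

```text
time: 50.52
position: [0.5369, 0.2214, 0.1945]
tool_rot: [0.911, 0.412, -0.0, -0.0]
ft_force: [0.1, -0.8, -0.4]
grip_width: 0.0003
time: 50.9
position: [0.5369, 0.2214, 0.192]
tool_rot: [0.911, 0.412, -0.0, -0.0]
ft_force: [0.7, 0.5, -0.0]
grip_width: 0.0002
time: 51.28
position: [0.5369, 0.2214, 0.19]
tool_rot: [0.911, 0.412, -0.0, -0.0]
ft_force: [-0.9, -0.0, 0.1]
grip_width: 0.0001
blue 325 [[393, 181], [382, 193], [377, 191], [373, 183], [376, 178], [386, 171], [390, 173]]
grey 311 [[398, 184], [397, 191], [392, 195], [382, 197], [374, 192], [374, 189], [394, 179]]
```

No contact even at TCP z=0.190, where the tips should be below the bar's top. I'll check the map.

```bash
python3 k.py | sed -n '14,40p'
python3 - <<'E'
from h import *
c=camera("scene");p=np.array(robot.get_obs()["position"]);print(proj(c,[p,p-[0,0,.022]]).round(1)-[345,0])
E
```

```text
152 ...................................#########.y.......###B..B###############.####
154 ...................................##########.####...........B########.#########
156 ..................................B##############BB.......g....B################
158 ..................................B#############B..............#################
160 ..................................#############B.........B...###################
162 .................................B#############.............B##################B
164 .................................B############..............B#############BBB...
166 .................................############B.............B##########BB........
168 ................................B############................####BBB............
170 ................................B.##########B...................................
172 ...................................B###B...BB...................................
174 ......................................BBBBBBBB..................................
176 ..................................BBBBBBBBBBBBBg............................
[... 525 characters left out ...]
.......................gg.BBBBBBBB.gggggggggggg...........................
192 .............................ggg.BBBBBBggggggggggggg............................
194 ..............................ggggg..ggggggggggggg..............................
196 .................................gggggggggggg...................................
198 ................................................................................
200 ................................................................................
202 ................................................................................
204 ................................................................................
[[ 37.4 170.8]
 [ 35.5 178.1]]
```

The visible fingertip is only about 5 mm ahead of the TCP (row 172, not the predicted 178), so contact should come around TCP z≈0.18–0.185. I'll continue down in small steps.

```bash
python3 -m pendant '[[[0,0,2],0],[[0,0,1],0],[[0,0,0],0]]'
python3 -m pendant '[[[0,0,1.5],0],[[0,0,1],0],[[0,0,0],0]]'
python3 -m pendant '[[[0,0,1.5],0],[[0,0,1],0],[[0,0,0],0]]'
```

```text
time: 51.8
position: [0.5369, 0.2214, 0.187]
tool_rot: [0.911, 0.412, -0.0, -0.0]
ft_force: [-0.3, 0.1, 0.7]
grip_width: 0.0003
time: 52.18
position: [0.5369, 0.2214, 0.1845]
tool_rot: [0.911, 0.412, -0.0, -0.0]
ft_force: [0.0, 0.2, 0.4]
grip_width: 0.0008
time: 52.55
position: [0.5369, 0.2214, 0.1821]
tool_rot: [0.911, 0.412, -0.0, -0.0]
ft_force: [0.2, -0.6, -0.3]
grip_width: 0.0002
```

```bash
python3 -m pendant '[[[0,0,1.5],0],[[0,0,1],0],[[0,0,0],0]]'
python3 -m pendant '[[[0,0,1.5],0],[[0,0,1],0],[[0,0,0],0]]'
python3 -m pendant '[[[0,0,1],0],[[0,0,1],0],[[0,0,0],0]]'
python3 k.py | sed -n '1,2p;22,32p'
```

```text
time: 52.92
position: [0.5375, 0.2217, 0.18]
tool_rot: [0.911, 0.412, 0.001, -0.0]
ft_force: [0.1, 1.0, 1.5]
grip_width: 0.0004
time: 53.3
position: [0.5379, 0.2219, 0.179]
tool_rot: [0.911, 0.412, 0.001, 0.0]
ft_force: [-1.3, 0.5, 10.3]
grip_width: 0.0005
time: 53.68
position: [0.538, 0.222, 0.1786]
tool_rot: [0.911, 0.413, 0.002, 0.0]
ft_force: [-3.5, 0.3, 18.0]
grip_width: 0.0005
blue 316 [[389, 170], [393, 181], [380, 193], [373, 182], [378, 175]]
grey 326 [[398, 184], [397, 191], [392, 195], [382, 197], [374, 192], [374, 189], [394, 179]]
168 ................................B############B.............B##############BBB...
170 ................................B###########B...............##########BB........
172 ...............................B############B.............B######.BB............
174 ...............................B###########BBB..............BBB.................
176 ..................................BB###BBBBBBBB.................................
178 ...............................BBBBBBBBBBBBBBBBB................................
180 ..............................BBBBBBBBBBBBBBBBBB.gg........y....................
182 ...........................gBBBBBBBBBBBBBBBBBBBBggggg..yy.......................
184 .............................BBBBBBBBBBBBBBBBBgggggggg..........................
186 ..............................BBBBBBBBBBBBBB.ggggggggg..........................
188 ...............................BBBBBBBBBBB.ggggggggggg..........................
```

Contact came at z≈0.180, the height expected for flush. At 18 N nothing moved, so the cell is seated. I'll retreat, do the final checks and hand in.

```bash
python3 -m pendant '[[[0,0,-6],0],[[0,0,-40],0],[[0,0,-45],0],[[12,-48,0],0],[[12,-48,0],0],[[12,-48,0],0],[[0,0,0],0],[[0,0,0],0]]' 
python3 a.py; python3 k.py | head -2
python3 - <<'E'
from h import *
c=camera("top");b=dict(np.load("pics/top0.npz"))["pixels"]
d=(np.abs(c["pixels"].astype(int)-b).max(2)>25)
for n,(x0,y0,x1,y1) in dict(white=(262,215,298,245),flask=(240,145,275,185),beaker=(295,155,325,187),rack_blue_hole=(305,205,340,245)).items():print(n,d[y0:y1,x0:x1].sum())
# collar location re-measured by same method as at start: flange edge model, flush
dd=np.load("port.npz");o,X,Y,Z=(dd[k] for k in"oXYZ")
s=camera("scene")
for off in(0,.003,.006):
    q=proj(s,[o+.03*(X*np.cos(t)+Y*np.sin(t))+Z*(off+z) for t in np.linspace(0,6.28,120) for z in(0,.006)]);print(off,"scene flange xmin,xmax,ymax",q[:,0].min().round(1),q[:,0].max().round(1),q[:,1].max().round(1))
    q=proj(c,[o+.03*(X*np.cos(t)+Y*np.sin(t))+Z*(off+.006) for t in np.linspace(0,6.28,120)]);print("   top x",q[:,0].min().round(1),q[:,0].max().round(1),"y",q[:,1].min().round(1),q[:,1].max().round(1))
h=cv2.cvtColor(c["pixels"],cv2.COLOR_BGR2HSV);m=np.zeros(h.shape[:2],bool);m[203:232,128:158]=1;m&=(h[...,2]>150)&(h[...,1]<90);ys,xs=np.nonzero(m);print("top flange seen",xs.min(),xs.max(),ys.min(),ys.max())
E
```

```text
time: 54.72
position: [0.4525, 0.3431, 0.2657]
tool_rot: [0.911, 0.413, -0.0, 0.0]
ft_force: [0.7, -1.2, -0.8]
grip_width: 0.0004
0 bar ctr [-1.5 -1.4] angle 28.0 rect [46.8 11.7] flange circ [-1.2 -1.4] 29.4
0.012 bar ctr [2.1 1.4] angle 28.0 rect [46.2 11.6] flange circ [2.3 1.3] 29.1
blue 293 [[389, 171], [393, 181], [380, 193], [373, 182], [385, 170]]
grey 184 [[398, 184], [397, 190], [392, 195], [378, 196], [374, 192], [374, 189], [394, 180]]
white 0
flask 0
beaker 0
rack_blue_hole 248
0 scene flange xmin,xmax,ymax 373.8 398.8 197.9
   top x 131.3 152.6 y 209.7 229.9
0.003 scene flange xmin,xmax,ymax 373.4 398.5 197.1
   top x 131.5 152.9 y 209.4 229.6
0.006 scene flange xmin,xmax,ymax 373.1 398.1 196.4
   top x 131.7 153.1 y 209.0 229.3
top flange seen 132 153 209 229
```

```bash
python3 -c "
from rig import order;print(order.hand_in())"
```

```text
the job is handed in; nothing more can be done
None
```

The blue cell is in the port with its tang in the drive slot. It is released, and I handed the job in shortly after 54.7 s of the 67 s. No verdict came back.

**How it went**
- I lifted the cell from the rack. The tool could only point down, so the cell had to swing in the pads to match the 30° bore.
- The first try at the bore failed: the tang was above the downhill lip, slid over it and met about 11 N.
- I pre-tilted the cell in its own rack hole. It relaxed to about 16° on the way back, and the bore finished the tilt.
- With the tang on the disc, several turns did not find the slot, and one re-grip slipped off the top of the bar. A slow backward sweep with loose jaws dropped it in. I then pushed on the bar top with closed fingertips.

**Last checks**
- **Flush fit:** contact came at the height expected for a flush cell, and nothing moved at 18 N. Both camera views fit a flange 0–3 mm off the collar. They cannot resolve the 2.5 mm limit, so flush rests on the drop into the slot and the push.
- **Centring:** the top view puts the flange about 1–2 mm off the bore's centre, within the roughly 2 mm calibration error.
- **Other objects:** the areas around the white cell, flask and beaker show no change from the first picture.
- **Forces:** the highest wrist reading I saw was 18 N. I only saw readings at the end of each move.

**Disagreements**
- The slot's angle first read as about 20° by hand and later as 24–26° by mask; the seated bar reads 28°.
- The fingertips appeared about 5 mm ahead of the TCP, not the stated 22 mm.

I used all 12 pictures, so everything after the rack-hole tilt was checked by masks and numbers only.

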